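# Turn the coated boards over under the curing lamp

### The job

The coated boards on the dark plate are cured on one side: swing the lamp's light bar aside, clear of the plate, take the lifter off its fork stand, and with its blade turn over every board that lies with the plain solder face up, so that all boards lie flat on the plate with the chips up, leaving alone any board that already shows its chips. Then hang the lifter back on the fork by its collar and swing the light bar back over the plate to its stop. The coating is tacky, so never touch a board with the fingers, and do not knock the bottle over.

Things in the scene. Friction and masses are not known exactly. Their poses are not given: they have to be found in the camera images.
- curing_plate: dark grey flat metal plate, 230x380x10 mm, fixed on the bench; origin at the centre of its underside, x along its 230 mm side (away from the robot), y along its 380 mm side, z up. Its top is 10 mm above the bench.
- board_a: board 50x50x3 mm, 45 g; white feet 8x8 mm at the very corners stand out 7 mm from both faces (17 mm in all; 34 mm between feet; its underside 7 mm clear either way up). Origin at its centre, 8.5 mm over what it lies on; +z out of the component face (dark green, black chips, silver can), -z out of the solder face (paler green, rows of tin dots). Starts solder face up; may be absent.
- board_b: board 50x50x3 mm, 45 g; white feet 8x8 mm at the very corners stand out 7 mm from both faces (17 mm in all; 34 mm between feet; its underside 7 mm clear either way up). Origin at its centre, 8.5 mm over what it lies on; +z out of the component face (dark green, black chips, silver can), -z out of the solder face (paler green, rows of tin dots). Starts solder face up; may be absent.
- board_c: board 50x50x3 mm, 45 g; white feet 8x8 mm at the very corners stand out 7 mm from both faces (17 mm in all; 34 mm between feet; its underside 7 mm clear either way up). Origin at its centre, 8.5 mm over what it lies on; +z out of the component face (dark green, black chips, silver can), -z out of the solder face (paler green, rows of tin dots). Starts solder face up; may be absent.
- board_d: board 50x50x3 mm, 45 g; white feet 8x8 mm at the very corners stand out 7 mm from both faces (17 mm in all; 34 mm between feet; its underside 7 mm clear either way up). Origin at its centre, 8.5 mm over what it lies on; +z out of the component face (dark green, black chips, silver can), -z out of the solder face (paler green, rows of tin dots). Starts chips up.
- fork_stand: fixed; grey base 90x85x8 mm, origin at the centre of its underside, z up; a post (radius 8) at y=+15 mm bears two level round prongs (radius 3, at x=-20 and +20 mm, axis at z=85) that run to y=-40 mm and end in upturned tips (y=-46, top z=102 mm). Nothing of it is higher than 102 mm. Collars rest on the prongs; things leave it in its -y direction.
- hang_point (a point): point of the fork stand at (0, -20, 33) mm in its frame, same axes: where the lifter's origin is while it hangs with its collar on the prongs, blade along the stand's +x; a few mm along or across the prongs do not matter.
- lifter: 140 g; steel blade 70x18x2 mm, x along it to its tip at x=+58 mm (rear end -12), upright blue handle 24 (x) by 12 (y) mm up to z=115; flat collar 56 (x) by 20 (y) mm from z=55 to 59, grip above it, across y. Foot block 30x15 mm to z=12. Origin under the blade below the handle. Hangs with the collar on the prongs, handle between them; lift 20 mm to clear the tips.
- lamp_stand: foot and post of the curing lamp, fixed; origin at the centre of the underside of its 76 mm round foot, on the swivel axis, z up; the post is 22 mm thick.
- light_bar (a joint): angle (rad) of the white light bar (344 mm long from the swivel, 44 wide, z=166 to 198 mm) on its post: 0 at its stop, over the plate, along the lamp stand's +y; grows anticlockwise seen from above, towards the robot, to the right of the plate; limit 2.6; off the plate from 1.5, clear of a gripper at work on the nearest board from 2.0. Stays where left (friction 0.1 Nm).
- light_bar_knob (a point): middle of the black round upright knob (22 mm across, from z=193 to 235 mm) on top of the light bar, 110 mm from the swivel axis, 215 mm above the bench.
- alcohol_bottle_: white round bottle with a blue cap, 62x62x116 mm, standing on the bench behind the fork stand; origin at the centre of its underside, z up.
Things that resemble listed ones, but are neither listed nor needed, are in the scene too. What is shaped like the board_a but orange or pink is not meant.

How it is judged:
By the outcome, as a careful person would: the job done as asked, in the order asked, and still so for the second after the job is handed in, with the robot touching nothing.
Of board_a, board_b, board_c only 2 to 3 are there at a start; the rules pass over those that are not, and their reading is None.
At some moment in a run one of board_a, board_b, board_c may be knocked a few centimetres aside while the robot is not near it.
It also fails if it takes over 192 s, if anything falls off the work surface, if the arm or the gripper's body presses on something with over 40 N, if the wrist force passes 120 N, or if a joint passes its speed limit or range.

### The arm

A 6-joint arm with a two-finger parallel gripper is mounted at the origin on a cart in front of the work surface, level with it; the furniture and walls round the work are solid. World frame = base frame: x ahead of the robot, y to its left, z up, the work surface at z = 0. Lengths are in m, angles in rad, forces in N, time in s.
With the tool pointing down it reaches from about 0.3 to 0.775 m from the base axis. Payload 14.6 kg.
Tool frame: the origin (TCP) lies on the centre line of the jaws, within the pads' length; the fingertips stand ctrl.tcp_to_tips ahead of it and the grasp point (between the pads) lies 2 mm behind it (ctrl.tcp_to_tips is the distance from the TCP to the fingertips, in m); z points along the fingers, y is the line along which they close (so a half turn about z gives the same grasp; the last joint's range is limited). The gripper opens to 94 mm and grips with 3 to 60 N. Pads are 16 mm wide; open, the fingers measure 119 mm over their backs; the gripper's body (75 mm by 177 mm) begins 78 mm behind the grasp point.
Start: joints at [1.125, 0.3, 1.521, -0, 1.321, -0.067], TCP at [0.203, 0.511, 0.222] pointing down, gripper open.
Joint ranges: [-3.03, 3.03], [-0.79, 2.21], [0.23, 2.52], [-1.04, 4.18], [0, 3.07], [-2.55, 2.55]. Speed limits (rad/s): [2.22, 2.22, 2.57, 3.14, 3.14, 3.14].

### API

Orientations are given as [roll, pitch, yaw] about the fixed x, y, z axes, in that order (R = Rz(yaw) Ry(pitch) Rx(roll)).
In Python, from station import telemetry, viewer, hand_in, ctrl gives the robot as it stands.
- The arm moves only by the tool step_arm, never from a script. Its argument "plan" is a list of rows, each an object of numbers: "dx", "dy", "dz": the shift along the tool's x, y, z scaled (see below); "rx", "ry", "rz": the turn, a rotation vector about the tool's x, y, z scaled (see below); "claw": the closure, from 0 (fully open) to 1 (shut). In form: [{"dx": .., "dy": .., "dz": .., "rx": .., "ry": .., "rz": .., "claw": ..}, ...]. A call has 1 to 10 rows; each row shifts and turns the commanded pose from where the row before left it, along the tool's axes as they then stand; what a row does not reach is not made up. The controller multiplies each number of a shift by 0.1 m and each number of a turn by 90 degrees. A row lasts 1/10 s, in which the tool goes at most 50 mm and 8.59 degrees, less where a joint would pass 70% of its speed; a pose out of reach is approached as far as the arm can. A call with a number of a shift or a turn outside -1 to 1 is refused whole. A call with a gripper value outside its range is refused whole. The fingers move at their own pace and stop on an object; "grip_force" is the grip in N (left out, the last holds). Time passes only in rows, so rows that do not move let the fingers close. It gives the time, the measured TCP pose, the force, the opening and the grip force at its end, in the units of the state.
- telemetry.get_obs(): the state, without advancing time (a new reading comes with each control period).
- viewer.camera(name): name is "side" or "top" or "wrist"; returns a dict with "img" (400x640x3 uint8, red, green, blue), "z_map" (400x640 float32, m along the optical axis (not along the pixel's ray), 0 where there is no reading), "fx", "fy", "cx", "cy" (pixels), "dist" ([k1, k2, p1, p2, k3] as OpenCV has them; the pictures are not rectified), "R" (3x3) and "t" (3): a world point X has camera coordinates R X + t; the wrist camera has in their place "tool_from_camera" (4x4, takes a point from camera to tool coordinates, whose origin is the TCP and whose axes are the flange's). Camera axes: x right, y down, z forward; pixel columns grow to the right and rows downward; lengths in m; the calibration is good to about 2 mm. A picture is of the moment at which its call begins: read the wrist's pose just before it.
- hand_in(): hands the job in; it is judged then, once.
Trained networks look in a picture, given as the dict that the camera call returned (one of the last four; its "shot" number tells which), for a name from the list of things; names that differ only in an ending like _2 or _b are one class to them, and where a whole thing is asked for, a point or a joint stands for the part that bears it (a point fixed in the world has none). Each returns a list of dicts, best first, with "score" (0 to 1); they miss things now and then, are a little off and sometimes report something else, mostly with a low value. They report only what shows in the picture. A call takes as long as a camera call. They do not tell look-alikes from the thing itself.
- viewer.recognise(target, picture): "rect" ([left, top, right, bottom] in pixels, round what is visible of it).
The state is a dict: "time_s": time; "qpos": joint angles; "joint_vel": joint speeds; "tau": joint torques, N m; "ee_pos": TCP position; "eef_rot": TCP orientation; "force": force on the tool from outside, world axes, zero at the start; "moment": the same for the moment, N m; "grip_width": finger opening in m; "grip_force": force on a finger pad.
Only numpy, scipy, OpenCV 4.12 (cv2) and the standard library are available. Lean on these libraries where they do the work, as an engineer would, in place of code of your own. Each camera call takes 0.05 s, during which the arm holds its last target. There are 200 camera calls.

## Working session

There is one attempt and no reset: what is moved stays moved. The work goes in short steps, Python scripts to look and compute and a tool call to move; the robot and the scene stay as the last step left them, time stands still between calls to the robot, and variables do not carry over. Pictures are saved under pics/ and viewed, at most 14 in all, crops included, and the job is handed in when it is done.

Besides the shell and the picture viewer there is one more tool, called after "Call:" by a JSON object that holds its "api" and its "payload", one argument or row to a line. step_arm: Moves the arm, as the interface text tells. Shifts and turns lie within -1 to 1; 1 stands for 0.1 m of shift or 90 degrees of turn. Its arguments: {"type":"object","properties":{"plan":{"type":"array"},"grip_force":{"type":"number"}},"required":["plan"]}

```bash
ls; mkdir -p pics
cat > h.py <<'E'
import numpy as np, cv2
from station import telemetry, viewer, hand_in, ctrl
from scipy.spatial.transform import Rotation as Ro
def world(c, T=None):
    h,w=c["z_map"].shape
    u,v=np.meshgrid(np.arange(w),np.arange(h))
    K=np.array([[c["fx"],0,c["cx"]],[0,c["fy"],c["cy"]],[0,0,1.]])
    p=cv2.undistortPoints(np.stack([u,v],-1).reshape(-1,1,2).astype(float),K,np.array(c["dist"],float)).reshape(h,w,2)
    z=c["z_map"].astype(float)
    P=np.dstack([p*z[...,None],z])
    if "R" in c: X=(P-np.array(c["t"]))@np.array(c["R"])
    else:
        o=T; M=np.array(c["tool_from_camera"]); X=P@M[:3,:3].T+M[:3,3]
        X=X@Ro.from_euler('xyz',o["eef_rot"]).as_matrix().T+np.array(o["ee_pos"])
    X[z==0]=np.nan
    return X
def save(n,im): cv2.imwrite("pics/"+n+".png",im[...,::-1])
E
python3 - <<'E'
from h import *
o=telemetry.get_obs(); print(o, ctrl.tcp_to_tips)
for n in ["top","side"]:
    c=viewer.camera(n); save(n+"0",c["img"]); X=world(c); np.savez("pics/"+n+"0.npz",X=X,img=c["img"])
    print(n,np.array(c["R"]).round(3).tolist(),np.array(c["t"]).round(3),c["fx"])
    for t in ["board_a","fork_stand","lifter","lamp_stand","light_bar","light_bar_knob","alcohol_bottle_","curing_plate"]:
        for r in viewer.recognise(t,c)[:5]:
            q=np.array(r["rect"]).round().astype(int); a=X[q[1]:q[3]+1,q[0]:q[2]+1].reshape(-1,3)
            print(t,round(r["score"],2),q,np.nanmedian(a,0).round(3))
E
```

```text
pics
{'time_s': 0.0, 'qpos': array([ 1.12540799e+00,  3.00477178e-01,  1.52162849e+00,  9.20414283e-06,
        1.32067762e+00, -6.66161348e-02]), 'joint_vel': array([-0.00092299,  0.00150504, -0.00049926,  0.00021238, -0.00204808,
        0.00105886]), 'tau': array([ 5.63646372e-04, -5.31828904e+01, -3.52712417e+01,  7.08940532e-02,
        2.45553948e-02, -1.16721890e-04]), 'ee_pos': array([0.20327696, 0.51077983, 0.22186293]), 'eef_rot': array([-3.14040525e+00, -8.81521919e-05,  2.76281812e+00]), 'force': array([-0.86498681,  0.01832628,  0.26184656]), 'moment': array([-0.01080794, -0.0137784 , -0.03576576]), 'grip_force': 0.0, 'grip_width': 0.09407713097515796} 0.017
top [[-0.013, -0.999, -0.039], [-0.982, 0.02, -0.19], [0.19, 0.036, -0.981]] [-0.074  0.514  0.988] 365.6965308487167
board_a 0.81 [305 200 325 216] [ 0.493 -0.073  0.021]
board_a 0.8 [359 189 380 210] [ 0.515 -0.231  0.019]
board_a 0.68 [333 198 350 222] [ 0.485 -0.149  0.019]
board_a 0.61 [256 188 278 207] [0.529 0.07  0.009]
fork_stand 0.56 [202 204 229 230] [0.466 0.204 0.011]
lifter 0.73 [201 198 224 222] [0.481
[... 449 characters left out ...]
0.288  0.427  1.171] 449.2223481766376
board_a 0.77 [317 217 344 238] [ 0.486 -0.152  0.011]
board_a 0.74 [262 183 281 203] [0.526 0.068 0.003]
board_a 0.66 [384 295 399 314] [ 0.34  -0.399  0.009]
board_a 0.61 [216 162 235 186] [0.498 0.206 0.034]
board_a 0.55 [349 217 370 236] [ 0.524 -0.23   0.016]
fork_stand 0.95 [206 170 236 205] [0.467 0.209 0.006]
lifter 0.58 [214 164 231 186] [0.481 0.206 0.076]
lamp_stand 0.75 [326 151 447 247] [ 0.606 -0.27   0.007]
light_bar 0.81 [327 152 444 215] [ 0.64  -0.247  0.006]
light_bar_knob 0.74 [324 153 449 213] [ 0.645 -0.25   0.006]
light_bar_knob 0.16 [326 149 448 246] [ 0.609 -0.269  0.007]
alcohol_bottle_ 0.88 [246 126 267 155] [0.656 0.192 0.037]
```

Run:
```python
import cv2
a=cv2.imread("pics/top0.png")[120:270,180:480]; cv2.imwrite("pics/top0c.png",cv2.resize(a,(800,400),interpolation=cv2.INTER_CUBIC))
a=cv2.imread("pics/side0.png")[110:330,180:470]; cv2.imwrite("pics/side0c.png",cv2.resize(a,(790,600),interpolation=cv2.INTER_CUBIC))
```

```text
(no output)
```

View pics/top0c.png

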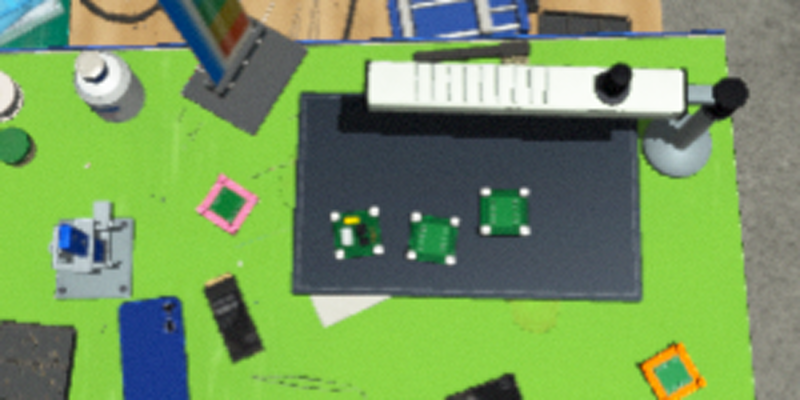

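View pics/side0c.png

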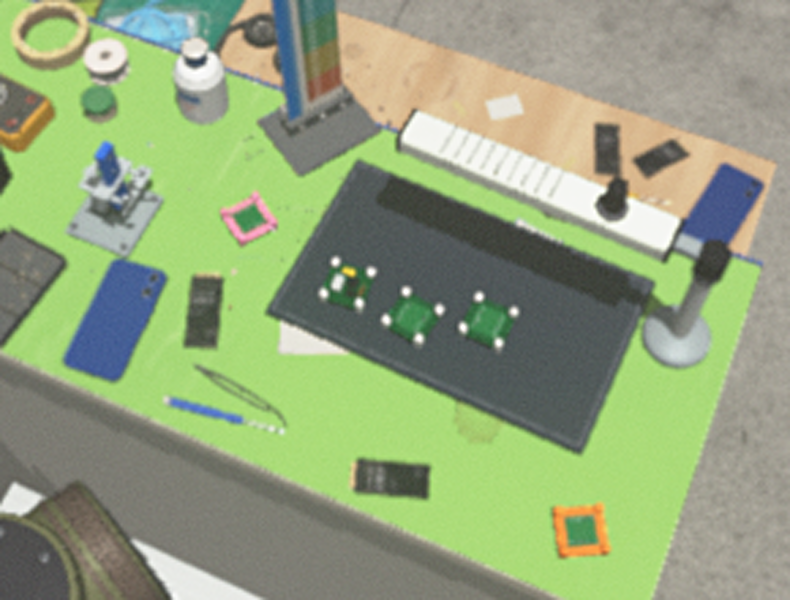

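The top view shows two solder-up boards, at crop (435,240) and (505,212). The chips-up board is at (357,235), the bar runs along the plate's far edge, and the lifter hangs at (75,240). Next I'll measure the geometry.

Run:
```python
from h import *
for n in ["top0","side0"]:
    d=np.load("pics/%s.npz"%n); X=d["X"]; im=d["img"].astype(int); x,y,z=X[...,0],X[...,1],X[...,2]
    reg=(x>.4)&(x<.8)&(y<0.05)&(y>-.6)
    f=lambda m: (m.sum(), X[m].mean(0).round(4), X[m].min(0).round(3), X[m].max(0).round(3)) if m.any() else 0
    print(n,"knob",f(reg&(z>.206)&(z<.25)&(im.sum(-1)<200)&(y>-.36)))
    print("high",f(reg&(z>.206)&(y<-.36)))
    b=reg&(z>.18)&(z<.21)&(im.sum(-1)>400); print("bar",f(b))
    r=cv2.minAreaRect(X[b][:,:2].astype(np.float32)); print(r)
    p=reg&(z>.06)&(z<.15)&(y<-.36); print("post",f(p))
    ft=reg&(z>.004)&(z<.06)&(y<-.385)&(abs(im[...,1]-im[...,0])<25); print("foot",f(ft))
    hsv=cv2.cvtColor(d["img"],cv2.COLOR_RGB2HSV)
    g=(hsv[...,0]>45)&(hsv[...,0]<90)&(hsv[...,1]>90)&(z>.01)&(z<.035)&reg
    pl=(z>.004)&(z<.016)&reg&(im.max(-1)<110)&(hsv[...,1]<110)&(y>-.42)&(x<.66)
    k,l,s,c=cv2.connectedComponentsWithStats(pl.astype(np.uint8)); i=1+s[1:,4].argmax()
    print("plate",f(l==i),cv2.minAreaRect(X[l==i][:,:2].astype(np.float32)))
    k,l,s,c=cv2.connectedComponentsWithStats(g.astype(np.uint8))
    for i in range(1,k):
        if s[i,4]>60: print("brd",s[i],X[l==i].mean(0).round(4),cv2.minAreaRect(X[l==i][:,:2].astype(np.float32)))
    # stand
    st=(x>.38)&(x<.58)&(y>.1)&(y<.3)
    bl=st&(hsv[...,0]>100)&(hsv[...,0]<130)&(hsv[...,1]>120)&(z>.05); print("blue",f(bl))
    bs=st&(z>.003)&(z<.014)&(hsv[...,1]<70); print("base",f(bs),cv2.minAreaRect(X[bs][:,:2].astype(np.float32)))
    gr=st&(z>.06)&~bl; print("grey hi",f(gr))
```

```text
top0 knob (np.int64(93), array([ 0.594 , -0.3111,  0.2288]), array([ 0.585, -0.323,  0.206]), array([ 0.606, -0.302,  0.238]))
high 0
bar (np.int64(1886), array([ 0.5996, -0.2324,  0.1932]), array([ 0.572, -0.408,  0.184]), array([ 0.629, -0.089,  0.201]))
((0.600517749786377, -0.24877339601516724), (0.3201106786727905, 0.04502374678850174), 87.11466979980469)
post (np.int64(92), array([ 0.5859, -0.4176,  0.1002]), array([ 0.58 , -0.429,  0.06 ]), array([ 0.597, -0.412,  0.141]))
foot (np.int64(402), array([ 0.5838, -0.4173,  0.0185]), array([ 0.555, -0.461,  0.005]), array([ 0.623, -0.386,  0.06 ]))
plate (np.int64(7783), array([ 0.5329, -0.1893,  0.0103]), array([ 0.419, -0.38 ,  0.004]), array([0.659, 0.002, 0.016])) ((0.5385885834693909, -0.18889327347278595), (0.3782126009464264, 0.22779428958892822), 87.7923583984375)
brd [360 191  18  18 248] [ 0.5161 -0.2283  0.0201] ((0.5161707401275635, -0.2287341058254242), (0.04958491027355194, 0.04939451068639755), 87.38288116455078)
brd [305 198  18  19 190] [ 0.4938 -0.0697  0.0203] ((0.496696799993515, -0.06799588352441788), (0.050129
[... 1573 characters left out ...]
03, -0.1517004519701004), (0.04839307814836502, 0.05106759071350098), 79.12142181396484)
brd [351 220  17  17 188] [ 0.5188 -0.23    0.0182] ((0.5179778933525085, -0.2300124317407608), (0.048203445971012115, 0.052328988909721375), 88.85554504394531)
blue (np.int64(56), array([0.474 , 0.2044, 0.1281]), array([0.464, 0.201, 0.064]), array([0.487, 0.212, 0.149]))
base (np.int64(456), array([0.4577, 0.2163, 0.0067]), array([0.38 , 0.122, 0.003]), array([0.526, 0.298, 0.014])) ((0.45423948764801025, 0.2114822119474411), (0.1441853940486908, 0.17563897371292114), 1.7426825761795044)
grey hi (np.int64(224), array([0.4738, 0.2108, 0.0932]), array([0.449, 0.175, 0.064]), array([0.505, 0.248, 0.149]))
```

Call:
{"api": "step_arm", "payload": {
  "plan": [
    {"rz":0.095,"dz":-0.1},
    {"rz":0.095,"dz":-0.1},
    {"rz":0.095,"dz":-0.1},
    {"rz":0.095,"dz":-0.1},
    {"rz":0.095,"dz":-0.1},
    {"rz":0.095,"dz":-0.1},
    {"rz":0.095,"dz":-0.1},
    {"rz":0.095,"dz":-0.1},
    {"rz":0.095,"dz":-0.1},
    {"rz":0.095,"dz":-0.1}
  ]
}}

```text
$.plan[0]: bad value
```

Call:
{"api": "step_arm", "payload": {
  "plan": [
    {"rz":0.095},
    {"dx":-0.24,"dy":0.3},
    {"dx":-0.24,"dy":0.3},
    {"dx":-0.24,"dy":0.3},
    {"dx":-0.24,"dy":0.3},
    {"dx":-0.24,"dy":0.3},
    {"dx":-0.24,"dy":0.3},
    {"dx":-0.24,"dy":0.3},
    {"dx":-0.24,"dy":0.3},
    {"dx":-0.24,"dy":0.3}
  ]
}}

```text
$.plan[0]: bad value
```

Call:
{"api": "step_arm", "payload": {
  "plan": [
    {"dx":-0.24,"dy":0.3},
    {"dx":-0.24,"dy":0.3},
    {"dx":-0.24,"dy":0.3},
    {"dx":-0.24,"dy":0.3},
    {"dx":-0.24,"dy":0.3},
    {"dx":-0.24,"dy":0.3},
    {"dx":-0.24,"dy":0.3},
    {"dx":-0.24,"dy":0.3},
    {"dx":-0.24,"dy":0.3},
    {"dx":-0.24,"dy":0.3}
  ]
}}

```text
$.plan[0]: bad value
```

Call:
{"api": "step_arm", "payload": {
  "plan": [
    {"dx":-0.24,"dy":0.3},
    {"dx":-0.24,"dy":0.3},
    {"dx":-0.24,"dy":0.3},
    {"dx":-0.24,"dy":0.3},
    {"dx":0,"dy":0},
    {"dx":0,"dy":0}
  ]
}}

```text
$.plan[0]: bad value
```

```bash
cat >> h.py <<'E'
def delta(target_xyz, dyaw_deg=0):
    "tool-frame shift numbers (units of 0.1 m) to reach target from now"
    o=telemetry.get_obs(); R=Ro.from_euler('xyz',o["eef_rot"]).as_matrix()
    return o, (R.T@(np.array(target_xyz)-o["ee_pos"])*10).round(3)
E
python3 - <<'E'
from h import *
o,d=delta([.5965,-.3135,.225]); print(o["time_s"],o["ee_pos"].round(4),o["eef_rot"].round(3),o["qpos"].round(2),d)
c=viewer.camera("wrist"); X=world(c,o); save("wk",c["img"]); im=c["img"].astype(int)
m=(X[...,2]>.205)&(X[...,2]<.25)&(im.sum(-1)<220); print(m.sum(),X[m].mean(0),X[m].min(0),X[m].max(0))
b=(X[...,2]>.185)&(X[...,2]<.204)&(im.sum(-1)>400); r=cv2.minAreaRect(X[b][:,:2].astype(np.float32)); print(b.sum(),r)
E
```

```text
0.9 [0.2034 0.511  0.2225] [-3.142  0.     2.763] [ 1.13  0.3   1.52 -0.    1.32 -0.07] [-6.701 -6.207 -0.025]
1349 [0.20266047 0.512      0.23043446] [0.17832266 0.46539576 0.20508716] [0.22915722 0.56029274 0.2499945 ]
0 ((0.0, 0.0), (0.0, 0.0), 0.0)
```

Call:
{"api": "step_arm", "payload": {
  "plan": [
    {"dx":0,"dy":0,"dz":-0.1,"rx":0,"ry":0,"rz":0.095,"claw":0},
    {"dx":0,"dy":0,"dz":-0.1,"rx":0,"ry":0,"rz":0.095,"claw":0},
    {"dx":0,"dy":0,"dz":-0.1,"rx":0,"ry":0,"rz":0.095,"claw":0},
    {"dx":0,"dy":0,"dz":-0.1,"rx":0,"ry":0,"rz":0.095,"claw":0},
    {"dx":0,"dy":0,"dz":-0.1,"rx":0,"ry":0,"rz":0.095,"claw":0},
    {"dx":0,"dy":0,"dz":-0.1,"rx":0,"ry":0,"rz":0.095,"claw":0},
    {"dx":0,"dy":0,"dz":-0.1,"rx":0,"ry":0,"rz":0.095,"claw":0},
    {"dx":0,"dy":0,"dz":-0.1,"rx":0,"ry":0,"rz":0.095,"claw":0},
    {"dx":0,"dy":0,"dz":-0.1,"rx":0,"ry":0,"rz":0.095,"claw":0},
    {"dx":0,"dy":0,"dz":-0.1,"rx":0,"ry":0,"rz":0.095,"claw":0}
  ]
}}

```text
time_s: 1.95
ee_pos: [0.2034, 0.511, 0.3229]
eef_rot: [-3.142, -0.0, 1.264]
force: [-0.3, 0.1, -0.2]
grip_width: 0.0936
grip_force: 0.0
```

Call:
{"api": "step_arm", "payload": {
  "plan": [
    {"dx":0,"dy":0,"dz":0,"rx":0,"ry":0,"rz":0.095,"claw":0},
    {"dx":-0.24,"dy":0.3,"dz":0,"rx":0,"ry":0,"rz":0,"claw":0},
    {"dx":-0.24,"dy":0.3,"dz":0,"rx":0,"ry":0,"rz":0,"claw":0},
    {"dx":-0.24,"dy":0.3,"dz":0,"rx":0,"ry":0,"rz":0,"claw":0},
    {"dx":-0.24,"dy":0.3,"dz":0,"rx":0,"ry":0,"rz":0,"claw":0},
    {"dx":-0.24,"dy":0.3,"dz":0,"rx":0,"ry":0,"rz":0,"claw":0},
    {"dx":-0.24,"dy":0.3,"dz":0,"rx":0,"ry":0,"rz":0,"claw":0},
    {"dx":-0.24,"dy":0.3,"dz":0,"rx":0,"ry":0,"rz":0,"claw":0},
    {"dx":-0.24,"dy":0.3,"dz":0,"rx":0,"ry":0,"rz":0,"claw":0},
    {"dx":-0.24,"dy":0.3,"dz":0,"rx":0,"ry":0,"rz":0,"claw":0}
  ]
}}

```text
time_s: 2.95
ee_pos: [0.353, 0.1977, 0.3227]
eef_rot: [3.141, -0.0, 1.122]
force: [0.4, -0.9, 0.8]
grip_width: 0.0937
grip_force: 0.0
```

Call:
{"api": "step_arm", "payload": {
  "plan": [
    {"dx":-0.24,"dy":0.3,"dz":0,"rx":0,"ry":0,"rz":0,"claw":0},
    {"dx":-0.24,"dy":0.3,"dz":0,"rx":0,"ry":0,"rz":0,"claw":0},
    {"dx":-0.24,"dy":0.3,"dz":0,"rx":0,"ry":0,"rz":0,"claw":0},
    {"dx":-0.24,"dy":0.3,"dz":0,"rx":0,"ry":0,"rz":0,"claw":0},
    {"dx":-0.24,"dy":0.3,"dz":0,"rx":0,"ry":0,"rz":0,"claw":0},
    {"dx":-0.24,"dy":0.3,"dz":0,"rx":0,"ry":0,"rz":0,"claw":0},
    {"dx":-0.24,"dy":0.3,"dz":0,"rx":0,"ry":0,"rz":0,"claw":0},
    {"dx":-0.24,"dy":0.3,"dz":0,"rx":0,"ry":0,"rz":0,"claw":0},
    {"dx":-0.24,"dy":0.3,"dz":0,"rx":0,"ry":0,"rz":0,"claw":0},
    {"dx":-0.24,"dy":0.3,"dz":0,"rx":0,"ry":0,"rz":0,"claw":0}
  ]
}}

```text
time_s: 3.95
ee_pos: [0.5191, -0.149, 0.3225]
eef_rot: [3.141, -0.0, 1.121]
force: [0.5, 1.0, 0.8]
grip_width: 0.0941
grip_force: 0.0
```

Call:
{"api": "step_arm", "payload": {
  "plan": [
    {"dx":-0.24,"dy":0.3,"dz":0,"rx":0,"ry":0,"rz":0,"claw":0},
    {"dx":-0.24,"dy":0.3,"dz":0,"rx":0,"ry":0,"rz":0,"claw":0},
    {"dx":-0.24,"dy":0.3,"dz":0,"rx":0,"ry":0,"rz":0,"claw":0},
    {"dx":0,"dy":0,"dz":0,"rx":0,"ry":0,"rz":0,"claw":0},
    {"dx":0,"dy":0,"dz":0,"rx":0,"ry":0,"rz":0,"claw":0}
  ]
}}

```text
time_s: 4.45
ee_pos: [0.5684, -0.2516, 0.3217]
eef_rot: [-3.14, -0.0, 1.12]
force: [-0.5, 0.6, -0.3]
grip_width: 0.0942
grip_force: 0.0
```

Run:
```python
from h import *
o,d=delta([.5965,-.3135,.225]); print(o["time_s"],o["ee_pos"].round(4),o["eef_rot"].round(3),o["qpos"].round(2),d)
c=viewer.camera("wrist"); X=world(c,o); save("wk",c["img"]); im=c["img"].astype(int)
m=(X[...,2]>.206)&(X[...,2]<.25)&(im.sum(-1)<220); print(m.sum(),X[m].mean(0),X[m].min(0),X[m].max(0))
b=(X[...,2]>.185)&(X[...,2]<.204)&(im.sum(-1)>400); r=cv2.minAreaRect(X[b][:,:2].astype(np.float32)); print(b.sum(),r)
```

```text
4.45 [ 0.5684 -0.2516  0.3217] [-3.14 -0.    1.12] [-0.48  0.42  1.13  0.    1.59 -0.03] [-0.435  0.524  0.967]
103 [ 0.59950669 -0.3042274   0.22153313] [ 0.59097816 -0.30719072  0.20611675] [ 0.60892681 -0.30194828  0.23213199]
10950 ((0.6036937236785889, -0.23910090327262878), (0.30485808849334717, 0.044095151126384735), 87.0898666381836)
```

Call:
{"api": "step_arm", "payload": {
  "plan": [
    {"dx":-0.21,"dy":0.275,"dz":0,"rx":0,"ry":0,"rz":0,"claw":0},
    {"dx":-0.21,"dy":0.275,"dz":0.2,"rx":0,"ry":0,"rz":0,"claw":0},
    {"dx":0,"dy":0,"dz":0.25,"rx":0,"ry":0,"rz":0,"claw":0},
    {"dx":0,"dy":0,"dz":0.25,"rx":0,"ry":0,"rz":0,"claw":0},
    {"dx":0,"dy":0,"dz":0.25,"rx":0,"ry":0,"rz":0,"claw":0},
    {"dx":0,"dy":0,"dz":0,"rx":0,"ry":0,"rz":0,"claw":0.8},
    {"dx":0,"dy":0,"dz":0,"rx":0,"ry":0,"rz":0,"claw":0.8},
    {"dx":0,"dy":0,"dz":0,"rx":0,"ry":0,"rz":0,"claw":1},
    {"dx":0,"dy":0,"dz":0,"rx":0,"ry":0,"rz":0,"claw":1},
    {"dx":0,"dy":0,"dz":0,"rx":0,"ry":0,"rz":0,"claw":1}
  ],
  "grip_force": 8
}}

```text
time_s: 5.5
ee_pos: [0.5999, -0.3131, 0.2284]
eef_rot: [3.14, 0.0, 1.121]
force: [0.0, -0.4, -0.1]
grip_width: 0.0574
grip_force: 0.0
```

Run:
```python
from h import *
o=telemetry.get_obs(); print(o["time_s"],o["ee_pos"].round(4),o["eef_rot"].round(3),o["grip_width"],o["grip_force"])
S=np.array([.594,-.4235]); a0=np.arctan2(o["ee_pos"][1]-S[1],o["ee_pos"][0]-S[0]); y=o["eef_rot"][2]
ex=np.array([np.cos(y),np.sin(y)]); ey=np.array([np.sin(y),-np.cos(y)]); print(a0,np.hypot(*(o["ee_pos"][:2]-S)))
P=[S+.11*np.array([np.cos(a0+t),np.sin(a0+t)]) for t in np.arange(0,2.16,.125)]
for a,b in zip(P,P[1:]): print([round(float(v)*10,2) for v in ((b-a)@ex,(b-a)@ey)])
```

```text
5.5 [ 0.5999 -0.3131  0.2284] [3.14  0.    1.121] 0.057448159329453755 0.0
1.5176165314507701 0.11058820144466323
[-0.06, -0.12]
[-0.08, -0.11]
[-0.09, -0.1]
[-0.1, -0.09]
[-0.11, -0.08]
[-0.12, -0.06]
[-0.13, -0.05]
[-0.13, -0.03]
[-0.14, -0.02]
[-0.14, 0.0]
[-0.14, 0.02]
[-0.13, 0.04]
[-0.13, 0.05]
[-0.12, 0.07]
[-0.11, 0.08]
[-0.1, 0.09]
[-0.09, 0.11]
```

Call:
{"api": "step_arm", "payload": {
  "plan": [
    {"dx":0,"dy":0,"dz":0,"rx":0,"ry":0,"rz":0,"claw":1},
    {"dx":0,"dy":0,"dz":0,"rx":0,"ry":0,"rz":0,"claw":1},
    {"dx":0,"dy":0,"dz":0,"rx":0,"ry":0,"rz":0,"claw":1},
    {"dx":0,"dy":0,"dz":0,"rx":0,"ry":0,"rz":0,"claw":1},
    {"dx":0,"dy":0,"dz":0,"rx":0,"ry":0,"rz":0,"claw":1},
    {"dx":0,"dy":0,"dz":0,"rx":0,"ry":0,"rz":0,"claw":1},
    {"dx":0,"dy":0,"dz":0,"rx":0,"ry":0,"rz":0,"claw":1}
  ]
}}

```text
time_s: 6.2
ee_pos: [0.5997, -0.3131, 0.2274]
eef_rot: [3.142, 0.0, 1.121]
force: [0.3, -0.0, -0.5]
grip_width: 0.0219
grip_force: 8.0
```

Knob gripped (22 mm). Swing the bar aside along the arc.

Call:
{"api": "step_arm", "payload": {
  "plan": [
    {"dx":-0.06,"dy":-0.12,"dz":0,"rx":0,"ry":0,"rz":0,"claw":1},
    {"dx":-0.08,"dy":-0.11,"dz":0,"rx":0,"ry":0,"rz":0,"claw":1},
    {"dx":-0.09,"dy":-0.1,"dz":0,"rx":0,"ry":0,"rz":0,"claw":1},
    {"dx":-0.1,"dy":-0.09,"dz":0,"rx":0,"ry":0,"rz":0,"claw":1},
    {"dx":-0.11,"dy":-0.08,"dz":0,"rx":0,"ry":0,"rz":0,"claw":1},
    {"dx":-0.12,"dy":-0.06,"dz":0,"rx":0,"ry":0,"rz":0,"claw":1},
    {"dx":-0.13,"dy":-0.05,"dz":0,"rx":0,"ry":0,"rz":0,"claw":1},
    {"dx":-0.13,"dy":-0.03,"dz":0,"rx":0,"ry":0,"rz":0,"claw":1},
    {"dx":-0.14,"dy":-0.02,"dz":0,"rx":0,"ry":0,"rz":0,"claw":1}
  ]
}}

```text
time_s: 7.1
ee_pos: [0.4974, -0.3715, 0.2276]
eef_rot: [-3.14, -0.0, 1.121]
force: [-0.5, 2.5, 3.6]
grip_width: 0.0221
grip_force: 8.0
```

Call:
{"api": "step_arm", "payload": {
  "plan": [
    {"dx":-0.14,"dy":0,"dz":0,"rx":0,"ry":0,"rz":0,"claw":1},
    {"dx":-0.14,"dy":0.02,"dz":0,"rx":0,"ry":0,"rz":0,"claw":1},
    {"dx":-0.13,"dy":0.04,"dz":0,"rx":0,"ry":0,"rz":0,"claw":1},
    {"dx":-0.13,"dy":0.05,"dz":0,"rx":0,"ry":0,"rz":0,"claw":1},
    {"dx":-0.12,"dy":0.07,"dz":0,"rx":0,"ry":0,"rz":0,"claw":1},
    {"dx":-0.11,"dy":0.08,"dz":0,"rx":0,"ry":0,"rz":0,"claw":1},
    {"dx":-0.1,"dy":0.09,"dz":0,"rx":0,"ry":0,"rz":0,"claw":1},
    {"dx":-0.09,"dy":0.11,"dz":0,"rx":0,"ry":0,"rz":0,"claw":1},
    {"dx":-0.08,"dy":0.11,"dz":0,"rx":0,"ry":0,"rz":0,"claw":1},
    {"dx":0,"dy":0,"dz":0,"rx":0,"ry":0,"rz":0,"claw":1}
  ]
}}

```text
time_s: 8.1
ee_pos: [0.5003, -0.4944, 0.2273]
eef_rot: [-3.137, 0.007, 1.117]
force: [-24.9, -14.8, 5.0]
grip_width: 0.0356
grip_force: 13.3
```

Call:
{"api": "step_arm", "payload": {
  "plan": [
    {"dx":0,"dy":0,"dz":0,"rx":0,"ry":0,"rz":0,"claw":0.5},
    {"dx":0,"dy":0,"dz":0,"rx":0,"ry":0,"rz":0,"claw":0.5},
    {"dx":0,"dy":0,"dz":0,"rx":0,"ry":0,"rz":0,"claw":0.5},
    {"dx":0,"dy":0,"dz":-0.2,"rx":0,"ry":0,"rz":0,"claw":0.5},
    {"dx":0,"dy":0,"dz":-0.4,"rx":0,"ry":0,"rz":0,"claw":0},
    {"dx":0,"dy":0,"dz":-0.4,"rx":0,"ry":0,"rz":0,"claw":0},
    {"dx":0,"dy":0,"dz":0,"rx":0,"ry":0,"rz":0,"claw":0}
  ]
}}

```text
time_s: 8.8
ee_pos: [0.5044, -0.4908, 0.3337]
eef_rot: [3.133, 0.004, 1.12]
force: [0.4, -0.4, -0.1]
grip_width: 0.0679
grip_force: 0.0
```

Run:
```python
from h import *
o=telemetry.get_obs(); print(o["time_s"],o["ee_pos"].round(4),o["eef_rot"].round(3),o["qpos"].round(2))
c=viewer.camera("top"); X=world(c); np.savez("pics/top1.npz",X=X,img=c["img"])
save("top1",cv2.resize(c["img"][120:270,180:480],(800,400),interpolation=cv2.INTER_CUBIC))
```

```text
8.8 [ 0.5044 -0.4908  0.3337] [3.133 0.004 1.12 ] [-0.82  0.64  0.79 -0.    1.71 -0.37]
```

View pics/top1.png

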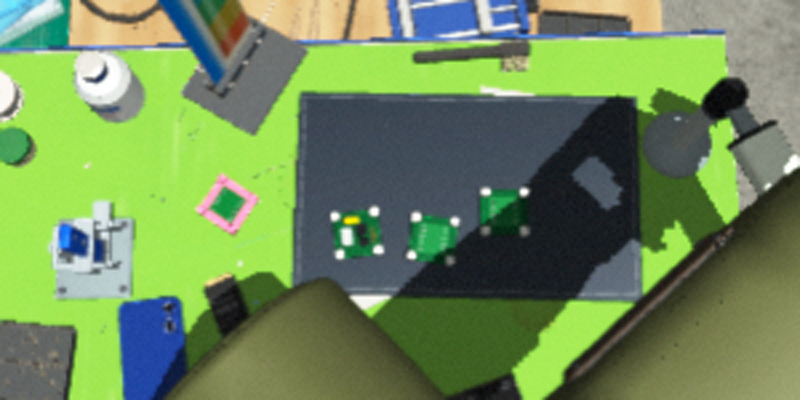

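Run:
```python
from h import *
o=telemetry.get_obs()
c=viewer.camera("wrist"); X=world(c,o); save("w2",c["img"]); im=c["img"].astype(int)
b=(X[...,2]>.186)&(X[...,2]<.203)&(im.sum(-1)>300); r=cv2.minAreaRect(X[b][:,:2].astype(np.float32)); print(b.sum(),r,X[b].min(0),X[b].max(0))
m=(X[...,2]>.208)&(X[...,2]<.25)&(im.sum(-1)<220); print(m.sum(),X[m].mean(0),X[m].min(0),X[m].max(0))
# stand from side cam
for n in ["side"]:
    c=viewer.camera(n); X=world(c); im=c["img"]; x,y,z=X[...,0],X[...,1],X[...,2]
    b=(x>0)&(z>.17)&(z<.205)&(y<-.3)&(im.min(-1)>120); print(b.sum(),cv2.minAreaRect(X[b][:,:2].astype(np.float32)))
```

```text
5178 ((0.4906124770641327, -0.47529080510139465), (0.2590314447879791, 0.0440538227558136), 26.78928565979004) [ 0.3845958  -0.55267479  0.18601258] [ 0.60448471 -0.40756099  0.20162887]
180 [ 0.50094592 -0.46564324  0.22716141] [ 0.49189468 -0.47408437  0.20814624] [ 0.50690887 -0.46156649  0.23676432]
2045 ((0.42190778255462646, -0.5114266872406006), (0.2957651615142822, 0.04731922224164009), 27.26633071899414)
```

View pics/w2.png

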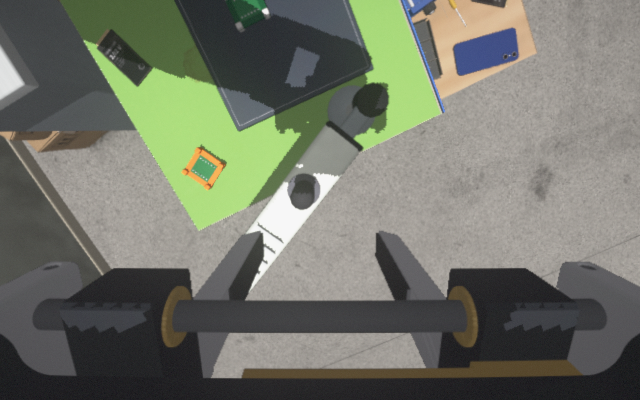

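Wrist view: the bar points away to the lower left at about 2.09 rad, clear of the plate, with the knob at (303,190). Next stop is the fork stand.

Call:
{"api": "step_arm", "payload": {
  "plan": [
    {"dx":0.33,"dy":-0.19,"dz":0,"rx":0,"ry":0,"rz":0,"claw":0},
    {"dx":0.33,"dy":-0.19,"dz":0,"rx":0,"ry":0,"rz":0,"claw":0},
    {"dx":0.33,"dy":-0.19,"dz":0,"rx":0,"ry":0,"rz":0,"claw":0},
    {"dx":0.33,"dy":-0.19,"dz":0,"rx":0,"ry":0,"rz":0,"claw":0},
    {"dx":0.33,"dy":-0.19,"dz":0,"rx":0,"ry":0,"rz":0,"claw":0},
    {"dx":0.33,"dy":-0.19,"dz":0,"rx":0,"ry":0,"rz":0,"claw":0},
    {"dx":0.33,"dy":-0.19,"dz":0,"rx":0,"ry":0,"rz":0,"claw":0},
    {"dx":0.33,"dy":-0.19,"dz":0,"rx":0,"ry":0,"rz":0,"claw":0},
    {"dx":0.33,"dy":-0.19,"dz":0,"rx":0,"ry":0,"rz":0,"claw":0},
    {"dx":0.33,"dy":-0.19,"dz":0,"rx":0,"ry":0,"rz":0,"claw":0}
  ]
}}

```text
time_s: 9.95
ee_pos: [0.4761, -0.1083, 0.3259]
eef_rot: [-3.139, 0.001, 1.121]
force: [0.1, -0.5, -0.2]
grip_width: 0.0942
grip_force: 0.0
```

Call:
{"api": "step_arm", "payload": {
  "plan": [
    {"dx":0.33,"dy":-0.19,"dz":0,"rx":0,"ry":0,"rz":0,"claw":0},
    {"dx":0.33,"dy":-0.19,"dz":0,"rx":0,"ry":0,"rz":0,"claw":0},
    {"dx":0.33,"dy":-0.19,"dz":0,"rx":0,"ry":0,"rz":0,"claw":0},
    {"dx":0.33,"dy":-0.19,"dz":0,"rx":0,"ry":0,"rz":0,"claw":0},
    {"dx":0.33,"dy":-0.19,"dz":0,"rx":0,"ry":0,"rz":0,"claw":0},
    {"dx":0.33,"dy":-0.19,"dz":0,"rx":0,"ry":0,"rz":0,"claw":0},
    {"dx":0.33,"dy":-0.19,"dz":0,"rx":0,"ry":0,"rz":0,"claw":0},
    {"dx":0.33,"dy":-0.19,"dz":0,"rx":0,"ry":0,"rz":0,"claw":0},
    {"dx":0,"dy":0,"dz":0,"rx":0,"ry":0,"rz":0,"claw":0},
    {"dx":0,"dy":0,"dz":0,"rx":0,"ry":0,"rz":0,"claw":0}
  ]
}}

```text
time_s: 10.95
ee_pos: [0.4544, 0.1943, 0.326]
eef_rot: [-3.14, 0.002, 1.123]
force: [-0.7, -0.4, 0.1]
grip_width: 0.094
grip_force: 0.0
```

Run:
```python
from h import *
o=telemetry.get_obs(); print(o["time_s"],o["ee_pos"].round(4),o["eef_rot"].round(3),o["qpos"].round(2))
c=viewer.camera("wrist"); X=world(c,o); save("w3",c["img"]); im=c["img"]; np.savez("pics/w3.npz",X=X,img=im)
hsv=cv2.cvtColor(im,cv2.COLOR_RGB2HSV); x,y,z=np.moveaxis(X,-1,0)
st=(x>.38)&(x<.58)&(y>.1)&(y<.3)
f=lambda m: print(m.sum(),X[m].mean(0).round(4),X[m].min(0).round(4),X[m].max(0).round(4),cv2.minAreaRect(X[m][:,:2].astype(np.float32)))
f(st&(hsv[...,0]>100)&(hsv[...,0]<130)&(hsv[...,1]>120)&(z>.13)&(z<.16))
f(st&(z>.07)&(z<.11)&(hsv[...,1]<90))
f(st&(z>.085)&(z<.096)&(hsv[...,1]<90))
f(st&(z>.003)&(z<.014)&(hsv[...,1]<70))
```

```text
10.95 [0.4544 0.1943 0.326 ] [-3.140e+00  2.000e-03  1.123e+00] [ 0.33  0.11  1.51 -0.    1.52  0.78]
179 [0.4779 0.2125 0.1458] [0.4676 0.2071 0.1302] [0.4882 0.2168 0.1497] ((0.47788935899734497, 0.21195070445537567), (0.009671266190707684, 0.020643949508666992), 89.83819580078125)
920 [0.4784 0.2173 0.0896] [0.4501 0.1776 0.0733] [0.5057 0.2491 0.1096] ((0.47791725397109985, 0.2133823037147522), (0.0714697316288948, 0.055648744106292725), 89.978271484375)
821 [0.4783 0.2182 0.0893] [0.4501 0.1823 0.085 ] [0.5057 0.2488 0.096 ] ((0.47790271043777466, 0.2155659794807434), (0.05564480647444725, 0.06637927889823914), 0.25620466470718384)
2030 [0.4707 0.2327 0.0076] [0.3808 0.1001 0.0031] [0.5436 0.2999 0.014 ] ((0.46170952916145325, 0.1998768150806427), (0.16022220253944397, 0.2022072821855545), 1.0335742235183716)
```

View pics/w3.png

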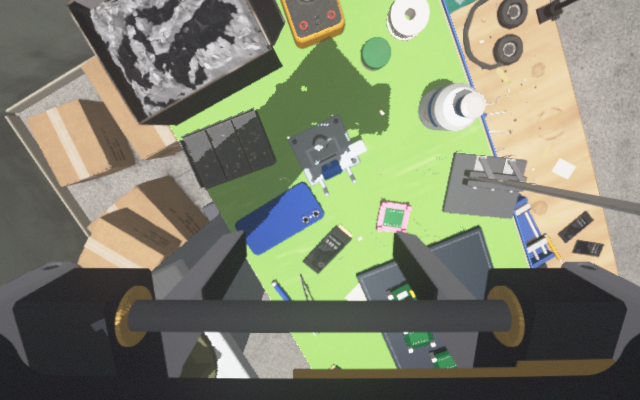

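Wrist view: the stand is at (325,150), square to the world with its prongs toward −y. The lifter hangs there with its blade along +x, and the bottle is at (455,105). I'll rotate the tool to yaw 0 and approach.

Call:
{"api": "step_arm", "payload": {
  "plan": [
    {"dx":0,"dy":0,"dz":0,"rx":0,"ry":0,"rz":0.0894,"claw":0},
    {"dx":0,"dy":0,"dz":0,"rx":0,"ry":0,"rz":0.0894,"claw":0},
    {"dx":0,"dy":0,"dz":0,"rx":0,"ry":0,"rz":0.0894,"claw":0},
    {"dx":0,"dy":0,"dz":0,"rx":0,"ry":0,"rz":0.0894,"claw":0},
    {"dx":0,"dy":0,"dz":0,"rx":0,"ry":0,"rz":0.0894,"claw":0},
    {"dx":0,"dy":0,"dz":0,"rx":0,"ry":0,"rz":0.0894,"claw":0},
    {"dx":0,"dy":0,"dz":0,"rx":0,"ry":0,"rz":0.0894,"claw":0},
    {"dx":0,"dy":0,"dz":0,"rx":0,"ry":0,"rz":0.0894,"claw":0},
    {"dx":0.236,"dy":-0.142,"dz":0.4,"rx":0,"ry":0,"rz":0,"claw":0},
    {"dx":0,"dy":0,"dz":0.35,"rx":0,"ry":0,"rz":0,"claw":0}
  ]
}}

```text
time_s: 12.0
ee_pos: [0.4798, 0.2077, 0.2507]
eef_rot: [-3.142, -0.0, -0.004]
force: [0.0, 0.2, -0.7]
grip_width: 0.0941
grip_force: 0.0
```

Call:
{"api": "step_arm", "payload": {
  "plan": [
    {"dx":0,"dy":0,"dz":0,"rx":0,"ry":0,"rz":0,"claw":0},
    {"dx":0,"dy":0,"dz":0,"rx":0,"ry":0,"rz":0,"claw":0}
  ]
}}

```text
time_s: 12.2
ee_pos: [0.4786, 0.2075, 0.2533]
eef_rot: [3.141, 0.0, -0.003]
force: [-0.3, 0.2, 1.1]
grip_width: 0.0938
grip_force: 0.0
```

Run:
```python
from h import *
o=telemetry.get_obs(); print(o["time_s"],o["ee_pos"].round(4),o["eef_rot"].round(3),o["qpos"].round(2))
c=viewer.camera("wrist"); X=world(c,o); save("w4",c["img"]); im=c["img"]
hsv=cv2.cvtColor(im,cv2.COLOR_RGB2HSV); x,y,z=np.moveaxis(X,-1,0)
st=(x>.38)&(x<.58)&(y>.1)&(y<.3)
f=lambda m: print(m.sum(),X[m].mean(0).round(4),X[m].min(0).round(4),X[m].max(0).round(4),cv2.minAreaRect(X[m][:,:2].astype(np.float32)))
f(st&(hsv[...,0]>100)&(hsv[...,0]<130)&(hsv[...,1]>120)&(z>.143)&(z<.16))
f(st&(z>.07)&(z<.11)&(hsv[...,1]<90))
f(st&(z>.085)&(z<.094)&(hsv[...,1]<90))
for n in ["top","side"]:
    c=viewer.camera(n); X=world(c); hsv=cv2.cvtColor(c["img"],cv2.COLOR_RGB2HSV); x,y,z=np.moveaxis(X,-1,0); st=(x>.38)&(x<.58)&(y>.1)&(y<.3)
    m=st&(z>.07)&(z<.105)&(hsv[...,1]<90)
    if m.any(): f(m)
```

```text
12.2 [0.4786 0.2075 0.2533] [ 3.141e+00  0.000e+00 -3.000e-03] [ 0.34  0.21  1.56 -0.    1.37  1.91]
257 [0.4789 0.211  0.1471] [0.4676 0.2063 0.1431] [0.4897 0.2157 0.149 ] ((0.4786124527454376, 0.21090829372406006), (0.009406027384102345, 0.02209390141069889), 89.44255065917969)
1153 [0.4817 0.2169 0.0893] [0.4505 0.1781 0.0708] [0.5054 0.2488 0.1091] ((0.47797226905822754, 0.21347717940807343), (0.07065983861684799, 0.05484403669834137), 89.93235778808594)
1017 [0.482  0.2185 0.089 ] [0.4505 0.1824 0.085 ] [0.5054 0.2488 0.0937] ((0.4778372049331665, 0.2157030999660492), (0.055016420781612396, 0.06615644693374634), 0.8343318700790405)
157 [0.4686 0.2124 0.0905] [0.4469 0.1761 0.0723] [0.5025 0.2474 0.1046] ((0.4730960726737976, 0.20910508930683136), (0.05240298807621002, 0.07419514656066895), 13.274819374084473)
168 [0.4733 0.2114 0.0872] [0.4483 0.1753 0.0704] [0.5055 0.2486 0.1045] ((0.4768967032432556, 0.21203286945819855), (0.057114921510219574, 0.07322151213884354), 0.23934009671211243)
```

Call:
{"api": "step_arm", "payload": {
  "plan": [
    {"dx":0,"dy":-0.03,"dz":0.25,"rx":0,"ry":0,"rz":0,"claw":0},
    {"dx":0,"dy":0,"dz":0.3,"rx":0,"ry":0,"rz":0,"claw":0},
    {"dx":0,"dy":0,"dz":0.3,"rx":0,"ry":0,"rz":0,"claw":0.3},
    {"dx":0,"dy":0,"dz":0.25,"rx":0,"ry":0,"rz":0,"claw":0.5},
    {"dx":0,"dy":0,"dz":0.17,"rx":0,"ry":0,"rz":0,"claw":1},
    {"dx":0,"dy":0,"dz":0,"rx":0,"ry":0,"rz":0,"claw":1},
    {"dx":0,"dy":0,"dz":0,"rx":0,"ry":0,"rz":0,"claw":1},
    {"dx":0,"dy":0,"dz":0,"rx":0,"ry":0,"rz":0,"claw":1},
    {"dx":0,"dy":0,"dz":0,"rx":0,"ry":0,"rz":0,"claw":1},
    {"dx":0,"dy":0,"dz":0,"rx":0,"ry":0,"rz":0,"claw":1}
  ],
  "grip_force": 40
}}

```text
time_s: 13.35
ee_pos: [0.4787, 0.2116, 0.1262]
eef_rot: [-3.141, -0.001, -0.002]
force: [-0.1, -0.6, 0.8]
grip_width: 0.0336
grip_force: 0.0
```

Call:
{"api": "step_arm", "payload": {
  "plan": [
    {"dx":0,"dy":0,"dz":0,"rx":0,"ry":0,"rz":0,"claw":1},
    {"dx":0,"dy":0,"dz":0,"rx":0,"ry":0,"rz":0,"claw":1},
    {"dx":0,"dy":0,"dz":0,"rx":0,"ry":0,"rz":0,"claw":1},
    {"dx":0,"dy":0,"dz":0,"rx":0,"ry":0,"rz":0,"claw":1},
    {"dx":0,"dy":0,"dz":0,"rx":0,"ry":0,"rz":0,"claw":1},
    {"dx":0,"dy":0,"dz":0,"rx":0,"ry":0,"rz":0,"claw":1}
  ]
}}

```text
time_s: 13.95
ee_pos: [0.4784, 0.2114, 0.1255]
eef_rot: [3.142, -0.0, -0.002]
force: [-0.6, -0.9, 1.9]
grip_width: 0.0116
grip_force: 40.0
```

Handle gripped (11.6 mm, 40 N). Lift it clear, slide out along −y, and go to a viewing pose.

Call:
{"api": "step_arm", "payload": {
  "plan": [
    {"dx":0,"dy":0,"dz":-0.1,"rx":0,"ry":0,"rz":0,"claw":1},
    {"dx":0,"dy":0,"dz":-0.12,"rx":0,"ry":0,"rz":0,"claw":1},
    {"dx":0,"dy":0,"dz":-0.12,"rx":0,"ry":0,"rz":0,"claw":1},
    {"dx":0,"dy":0.1,"dz":0,"rx":0,"ry":0,"rz":0,"claw":1},
    {"dx":0,"dy":0.2,"dz":0,"rx":0,"ry":0,"rz":0,"claw":1},
    {"dx":0,"dy":0.3,"dz":0,"rx":0,"ry":0,"rz":0,"claw":1},
    {"dx":0,"dy":0.4,"dz":0,"rx":0,"ry":0,"rz":0,"claw":1},
    {"dx":0,"dy":0.4,"dz":-0.05,"rx":0,"ry":0,"rz":0,"claw":1},
    {"dx":-0.1,"dy":0.37,"dz":-0.1,"rx":0,"ry":0,"rz":0,"claw":1},
    {"dx":-0.12,"dy":0.37,"dz":-0.1,"rx":0,"ry":0,"rz":0,"claw":1}
  ]
}}

```text
time_s: 14.95
ee_pos: [0.4551, -0.0044, 0.1846]
eef_rot: [3.142, 0.0, -0.002]
force: [-0.1, 0.6, -1.2]
grip_width: 0.0113
grip_force: 40.0
```

Call:
{"api": "step_arm", "payload": {
  "plan": [
    {"dx":-0.12,"dy":0.37,"dz":-0.1,"rx":0,"ry":0,"rz":0,"claw":1},
    {"dx":-0.12,"dy":0.37,"dz":-0.1,"rx":0,"ry":0,"rz":0,"claw":1},
    {"dx":-0.12,"dy":0.37,"dz":-0.1,"rx":0,"ry":0,"rz":0,"claw":1},
    {"dx":-0.1,"dy":0.37,"dz":0,"rx":0,"ry":0,"rz":0,"claw":1},
    {"dx":-0.1,"dy":0.37,"dz":0,"rx":0,"ry":0,"rz":0,"claw":1},
    {"dx":0,"dy":0,"dz":0,"rx":0,"ry":0,"rz":0,"claw":1},
    {"dx":0,"dy":0,"dz":0,"rx":0,"ry":0,"rz":0,"claw":1}
  ]
}}

```text
time_s: 15.65
ee_pos: [0.399, -0.1879, 0.2143]
eef_rot: [-3.141, 0.0, -0.004]
force: [-0.1, 0.3, -2.4]
grip_width: 0.0114
grip_force: 40.0
```

```bash
cat >> h.py <<'E'
def boards(n):
    o=telemetry.get_obs(); c=viewer.camera(n); X=world(c,o); im=c["img"]; hsv=cv2.cvtColor(im,cv2.COLOR_RGB2HSV).astype(int)
    x,y,z=np.moveaxis(X,-1,0)
    reg=(x>.40)&(x<.68)&(y<0.03)&(y>-.40)&(z>.0145)&(z<.08)
    k,l,s,_=cv2.connectedComponentsWithStats(cv2.morphologyEx(reg.astype(np.uint8),cv2.MORPH_CLOSE,np.ones((3,3))))
    out=[]
    for i in range(1,k):
        m=(l==i)&reg
        if s[i,4]<40: continue
        P=X[m]; r=cv2.minAreaRect(P[:,:2].astype(np.float32)); g=m&(hsv[...,1]>90)
        print(n,s[i].tolist(),"ctr",np.round(r[0],4),"size",np.round(r[1],4),"ang",round(r[2],1),"z",np.percentile(P[:,2],[5,50,98]).round(4),"V",hsv[g][:,2].mean().round(0),"dark",round(float((im[m].max(-1)<55).mean()),2))
    return c,X
E
python3 - <<'E'
from h import *
o=telemetry.get_obs(); print(o["time_s"],o["ee_pos"].round(4),o["eef_rot"].round(3),o["qpos"].round(2),o["grip_width"])
c,X=boards("wrist"); save("w5",c["img"]); boards("top")
x,y,z=np.moveaxis(X,-1,0); m=(z>.1)&(z<.2)&(x>.40)&(abs(y-o["ee_pos"][1])<.03); print(m.sum(), X[m].min(0),X[m].max(0))
m=(z>.10)&(z<.16)&(x>.435)&(abs(y-o["ee_pos"][1])<.03); print("blade",m.sum(), X[m].mean(0),X[m].min(0),X[m].max(0))
E
```

```text
15.65 [ 0.399  -0.1879  0.2143] [-3.141  0.    -0.004] [-0.52  0.06  1.82  0.    1.26  1.05] 0.011443630439055791
wrist [505, 0, 13, 36, 260] ctr [ 0.5894 -0.3947] size [0.0346 0.0105] ang 0.4 z [0.0147 0.0158 0.0182] V nan dark 0.0
wrist [333, 60, 47, 50, 2137] ctr [ 0.5185 -0.2276] size [0.0502 0.0508] ang 88.3 z [0.0181 0.0195 0.0268] V 178.0 dark 0.0
wrist [187, 80, 53, 51, 2049] ctr [ 0.4973 -0.0662] size [0.0504 0.051 ] ang 6.0 z [0.0182 0.0199 0.027 ] V 82.0 dark 0.1
wrist [262, 86, 49, 52, 2028] ctr [ 0.4897 -0.1491] size [0.0502 0.0504] ang 81.8 z [0.0182 0.0196 0.0269] V 149.0 dark 0.0
top [423, 165, 4, 16, 44] ctr [ 0.5932 -0.3949] size [0.0089 0.0455] ang 88.5 z [0.0147 0.0165 0.0208] V nan dark 0.0
top [305, 195, 19, 22, 298] ctr [ 0.5005 -0.0687] size [0.0613 0.05  ] ang 6.1 z [0.0175 0.0211 0.0283] V 42.0 dark 0.66
2074 [ 0.40141708 -0.19686367  0.12039078] [ 0.45568351 -0.17532213  0.19999354]
blade 547 [ 0.44562614 -0.18701148  0.12315473] [ 0.43539388 -0.19592223  0.12039078] [ 0.45568351 -0.17800229  0.1252785 ]h.py:32: RuntimeWarning: Mean of empty slice.
  print(n,s[i].tolist(),"ctr",np.round(r[0],4),"size",np.round(r[1],4),"ang",round(r[2],1),"z",np.percentile(P[:,2],[5,50,98]).round(4),"V",hsv[g][:,2].mean().round(0),"dark",round(float((im[m].max(-1)<55).mean()),2))
  ret = ret.dtype.type(ret / rcount)
```

View pics/w5.png

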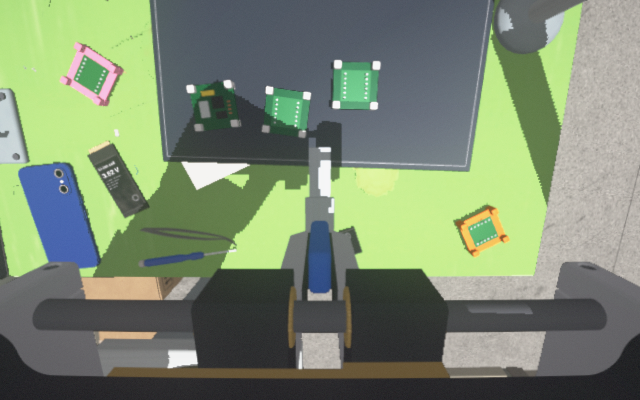

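The wrist view shows the blade in front at (325,160), with solder-up boards at (287,110) and (355,85) and the chips-up board at (213,105). I'll start with the right one (0.5185, -0.2276).

Call:
{"api": "step_arm", "payload": {
  "plan": [
    {"dx":0.11,"dy":0.18,"dz":0.2,"rx":0,"ry":0,"rz":0.019,"claw":1},
    {"dx":0.1,"dy":0.18,"dz":0.3,"rx":0,"ry":0,"rz":0,"claw":1},
    {"dx":0,"dy":0,"dz":0.3,"rx":0,"ry":0,"rz":0,"claw":1},
    {"dx":0,"dy":0,"dz":0.2,"rx":0,"ry":0,"rz":0,"claw":1},
    {"dx":0,"dy":0,"dz":0.05,"rx":0,"ry":0,"rz":0,"claw":1},
    {"dx":0,"dy":0,"dz":0,"rx":0,"ry":0,"rz":0,"claw":1},
    {"dx":0,"dy":0,"dz":0,"rx":0,"ry":0,"rz":0,"claw":1}
  ]
}}

```text
time_s: 16.45
ee_pos: [0.4206, -0.2236, 0.1106]
eef_rot: [3.141, -0.001, -0.031]
force: [-0.4, 0.7, -1.4]
grip_width: 0.0113
grip_force: 40.0
```

Run:
```python
from h import *
o,d=delta([.4205,-.2246,.105]); print(o["time_s"],o["ee_pos"].round(4),o["eef_rot"].round(4),d)
c,X=boards("wrist")
x,y,z=np.moveaxis(X,-1,0); m=(z<.05)&(x>.44)&(x<.49)&(abs(y-o["ee_pos"][1])<.012); print("blade",m.sum(), np.median(X[m],0),X[m].max(0))
r=37.66; a0=np.arctan2(7,37)
p=[(-r*np.cos(a0+t),r*np.sin(a0+t)) for t in np.arange(0,np.pi/2+.01,np.pi/32)]
print([(round((b[0]-a[0])/100,3),round(-(b[1]-a[1])/100,3)) for a,b in zip(p,p[1:])])
```

```text
16.45 [ 0.4206 -0.2236  0.1106] [ 3.1408e+00 -1.4000e-03 -3.1100e-02] [-0.001  0.01   0.056]
wrist [533, 0, 12, 22, 137] ctr [ 0.5782 -0.3976] size [0.0158 0.0073] ang 15.8 z [0.0146 0.0155 0.0172] V nan dark 0.0
wrist [290, 61, 65, 68, 4183] ctr [ 0.5184 -0.2275] size [0.0504 0.05  ] ang 88.2 z [0.0183 0.0195 0.0268] V 176.0 dark 0.0
wrist [87, 94, 82, 71, 3901] ctr [ 0.4973 -0.0669] size [0.0501 0.0516] ang 5.8 z [0.0183 0.0199 0.0268] V 119.0 dark 0.0
wrist [195, 100, 67, 70, 3877] ctr [ 0.4898 -0.149 ] size [0.051  0.0505] ang 81.6 z [0.0183 0.0196 0.0269] V 75.0 dark 0.0
wrist [305, 148, 30, 85, 1921] ctr [ 0.4504 -0.2234] size [0.02  0.054] ang 88.1 z [0.0186 0.0205 0.0777] V 126.0 dark 0.0
blade 1606 [ 0.46589725 -0.22362338  0.01883548] [ 0.48999219 -0.21158079  0.02195898]
[(np.float64(0.009), np.float64(-0.036)), (np.float64(0.012), np.float64(-0.035)), (np.float64(0.015), np.float64(-0.034)), (np.float64(0.019), np.float64(-0.032)), (np.float64(0.022), np.float64(-0.03)), (np.float64(0.025), np.float64(-0.028)), (np.float64(0.027), np.float64(-0.025)), (np.float64(0.029), np.float64(-0.022)), (np.float64(0.032), np.float64(-0.019)), (np.float64(0.033), np.float64(-0.016)), (np.float64(0.035), np.float64(-0.013)), (np.float64(0.036), np.float64(-0.009)), (np.float64(0.037), np.float64(-0.006)), (np.float64(0.037), np.float64(-0.002)), (np.float64(0.037), np.float64(0.001)), (np.float64(0.037), np.float64(0.005))]h.py:32: RuntimeWarning: Mean of empty slice.
  print(n,s[i].tolist(),"ctr",np.round(r[0],4),"size",np.round(r[1],4),"ang",round(r[2],1),"z",np.percentile(P[:,2],[5,50,98]).round(4),"V",hsv[g][:,2].mean().round(0),"dark",round(float((im[m].max(-1)<55).mean()),2))
  ret = ret.dtype.type(ret / rcount)
```

Call:
{"api": "step_arm", "payload": {
  "plan": [
    {"dx":0,"dy":0.01,"dz":0.045,"rx":0,"ry":0,"rz":0,"claw":1},
    {"dx":0,"dy":0,"dz":0,"rx":0,"ry":0,"rz":0,"claw":1},
    {"dx":0.05,"dy":0,"dz":0,"rx":0,"ry":0,"rz":0,"claw":1},
    {"dx":0.06,"dy":0,"dz":0,"rx":0,"ry":0,"rz":0,"claw":1},
    {"dx":0.06,"dy":0,"dz":0,"rx":0,"ry":0,"rz":0,"claw":1},
    {"dx":0.06,"dy":0,"dz":0,"rx":0,"ry":0,"rz":0,"claw":1},
    {"dx":0.06,"dy":0,"dz":0,"rx":0,"ry":0,"rz":0,"claw":1},
    {"dx":0,"dy":0,"dz":0,"rx":0,"ry":0,"rz":0,"claw":1},
    {"dx":0,"dy":0,"dz":0,"rx":0,"ry":0,"rz":0,"claw":1}
  ]
}}

```text
time_s: 17.4
ee_pos: [0.4489, -0.2255, 0.1048]
eef_rot: [-3.141, 0.0, -0.032]
force: [0.3, 0.6, -1.7]
grip_width: 0.0112
grip_force: 40.0
```

```bash
python3 -W ignore - <<'E'
from h import *
o=telemetry.get_obs(); print(o["time_s"],o["ee_pos"].round(4),o["force"].round(1))
c,X=boards("wrist"); save("w6",c["img"][20:220,180:500])
x,y,z=np.moveaxis(X,-1,0); m=(z<.05)&(x>.465)&(x<.487)&(abs(y-o["ee_pos"][1])<.011); print("blade",m.sum(), np.median(X[m],0),X[m].max(0))
E
```

```text
17.4 [ 0.4489 -0.2255  0.1048] [ 0.3  0.6 -1.7]
wrist [528, 0, 19, 56, 605] ctr [ 0.5918 -0.3945] size [0.0386 0.011 ] ang 0.1 z [0.0147 0.0159 0.0176] V nan dark 0.0
wrist [288, 99, 66, 78, 4115] ctr [ 0.5127 -0.2273] size [0.0502 0.0611] ang 88.3 z [0.0184 0.0196 0.0268] V 167.0 dark 0.0
wrist [86, 130, 82, 70, 3795] ctr [ 0.4972 -0.0669] size [0.0507 0.0514] ang 6.0 z [0.0183 0.02   0.0269] V 106.0 dark 0.04
wrist [194, 137, 67, 68, 3742] ctr [ 0.4896 -0.149 ] size [0.0507 0.0506] ang 81.7 z [0.0184 0.0197 0.0269] V 71.0 dark 0.0
wrist [305, 189, 30, 44, 959] ctr [ 0.4639 -0.2249] size [0.02   0.0247] ang 87.4 z [0.069  0.0706 0.0772] V 117.0 dark 0.0
blade 637 [ 0.47627233 -0.22568254  0.01344163] [ 0.48699416 -0.21457058  0.01568464]
```

View pics/w6.png

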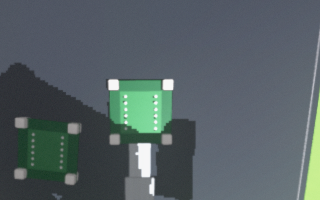

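The crop shows the blade centred between the near feet, under the right board at (140,150). Start the arc lift.

Call:
{"api": "step_arm", "payload": {
  "plan": [
    {"dx":0,"dy":0,"dz":-0.035,"rx":0,"ry":0,"rz":0,"claw":1},
    {"dx":0.01,"dy":0,"dz":-0.036,"rx":0,"ry":0,"rz":0,"claw":1},
    {"dx":0.012,"dy":0,"dz":-0.035,"rx":0,"ry":0,"rz":0,"claw":1},
    {"dx":0.015,"dy":0,"dz":-0.034,"rx":0,"ry":0,"rz":0,"claw":1},
    {"dx":0.019,"dy":0,"dz":-0.032,"rx":0,"ry":0,"rz":0,"claw":1},
    {"dx":0.022,"dy":0,"dz":-0.03,"rx":0,"ry":0,"rz":0,"claw":1},
    {"dx":0.025,"dy":0,"dz":-0.028,"rx":0,"ry":0,"rz":0,"claw":1},
    {"dx":0.027,"dy":0,"dz":-0.025,"rx":0,"ry":0,"rz":0,"claw":1},
    {"dx":0,"dy":0,"dz":0,"rx":0,"ry":0,"rz":0,"claw":1}
  ]
}}

```text
time_s: 18.35
ee_pos: [0.4623, -0.2261, 0.1307]
eef_rot: [3.141, -0.0, -0.032]
force: [0.4, 0.3, -0.8]
grip_width: 0.0119
grip_force: 40.0
```

```bash
python3 -W ignore - <<'E'
from h import *
o=telemetry.get_obs(); print(o["time_s"],o["ee_pos"].round(4),o["force"].round(1))
c,X=boards("wrist"); im=c["img"]; save("w7",im[20:220,180:500])
hsv=cv2.cvtColor(im,cv2.COLOR_RGB2HSV); x,y,z=np.moveaxis(X,-1,0)
m=(z>.015)&(z<.1)&(x>.45)&(x<.62)&(abs(y+.2275)<.03)&(hsv[...,1]>100)&(hsv[...,0]>40)&(hsv[...,0]<95)
P=X[m]; print(m.sum(),P.min(0),P.max(0)); 
A=np.c_[P[:,:2],np.ones(len(P))]; s=np.linalg.lstsq(A,P[:,2],rcond=None)[0]; print("slopes",s,np.degrees(np.arctan(s[0])))
E
```

```text
18.35 [ 0.4623 -0.2261  0.1307] [ 0.4  0.3 -0.8]
wrist [506, 27, 17, 53, 490] ctr [ 0.5929 -0.395 ] size [0.0416 0.01  ] ang 0.2 z [0.0146 0.0158 0.0178] V nan dark 0.0
wrist [289, 106, 64, 91, 3850] ctr [ 0.5157 -0.2275] size [0.0502 0.0759] ang 88.2 z [0.021  0.0389 0.0532] V 108.0 dark 0.0
wrist [110, 146, 72, 62, 3035] ctr [ 0.4972 -0.0673] size [0.0505 0.0514] ang 5.7 z [0.0183 0.0199 0.0268] V 108.0 dark 0.1
wrist [207, 152, 60, 60, 2998] ctr [ 0.4896 -0.1491] size [0.0505 0.0504] ang 81.9 z [0.0184 0.0197 0.0269] V 71.0 dark 0.01
1853 [ 0.51199077 -0.25268086  0.01541583] [ 0.54942241 -0.20310617  0.05006567]
slopes [-0.87604371  0.02449784  0.5041637 ] -41.219776775809265
```

Tilt is 41°, as planned, with no slip. Continue over the top.

Call:
{"api": "step_arm", "payload": {
  "plan": [
    {"dx":0.029,"dy":0,"dz":-0.022,"rx":0,"ry":0,"rz":0,"claw":1},
    {"dx":0.032,"dy":0,"dz":-0.019,"rx":0,"ry":0,"rz":0,"claw":1},
    {"dx":0.033,"dy":0,"dz":-0.016,"rx":0,"ry":0,"rz":0,"claw":1},
    {"dx":0.035,"dy":0,"dz":-0.013,"rx":0,"ry":0,"rz":0,"claw":1},
    {"dx":0.036,"dy":0,"dz":-0.009,"rx":0,"ry":0,"rz":0,"claw":1},
    {"dx":0.037,"dy":0,"dz":-0.006,"rx":0,"ry":0,"rz":0,"claw":1},
    {"dx":0.037,"dy":0,"dz":-0.002,"rx":0,"ry":0,"rz":0,"claw":1},
    {"dx":0.037,"dy":0,"dz":0,"rx":0,"ry":0,"rz":0,"claw":1},
    {"dx":0.037,"dy":0,"dz":0,"rx":0,"ry":0,"rz":0,"claw":1},
    {"dx":0.035,"dy":0,"dz":0,"rx":0,"ry":0,"rz":0,"claw":1}
  ]
}}

```text
time_s: 19.4
ee_pos: [0.4969, -0.2271, 0.1391]
eef_rot: [-3.142, 0.0, -0.032]
force: [0.2, -0.7, -0.9]
grip_width: 0.0117
grip_force: 40.0
```

Call:
{"api": "step_arm", "payload": {
  "plan": [
    {"dx":0.035,"dy":0,"dz":0,"rx":0,"ry":0,"rz":0,"claw":1},
    {"dx":0.035,"dy":0,"dz":0,"rx":0,"ry":0,"rz":0,"claw":1},
    {"dx":0.035,"dy":0,"dz":0,"rx":0,"ry":0,"rz":0,"claw":1},
    {"dx":0.035,"dy":0,"dz":0,"rx":0,"ry":0,"rz":0,"claw":1},
    {"dx":0.035,"dy":0,"dz":0,"rx":0,"ry":0,"rz":0,"claw":1},
    {"dx":0.035,"dy":0,"dz":0,"rx":0,"ry":0,"rz":0,"claw":1},
    {"dx":0,"dy":0,"dz":0,"rx":0,"ry":0,"rz":0,"claw":1},
    {"dx":0,"dy":0,"dz":0,"rx":0,"ry":0,"rz":0,"claw":1}
  ]
}}

```text
time_s: 20.2
ee_pos: [0.5176, -0.2278, 0.1391]
eef_rot: [-3.142, 0.0, -0.032]
force: [0.9, -0.4, -0.6]
grip_width: 0.0118
grip_force: 40.0
```

```bash
python3 -W ignore - <<'E'
from h import *
o=telemetry.get_obs(); print(o["time_s"],o["ee_pos"].round(4),o["force"].round(1))
c,X=boards("wrist"); im=c["img"]; save("w7",im[0:200,150:470])
E
```

```text
20.2 [ 0.5176 -0.2278  0.1391] [ 0.9 -0.4 -0.6]
wrist [493, 93, 15, 51, 403] ctr [ 0.5943 -0.395 ] size [0.0099 0.0448] ang 90.0 z [0.0146 0.0158 0.0178] V nan dark 0.0
wrist [292, 105, 57, 92, 3849] ctr [ 0.5717 -0.229 ] size [0.05   0.0778] ang 88.9 z [0.0184 0.0208 0.0489] V 155.0 dark 0.0
wrist [127, 202, 65, 57, 2477] ctr [ 0.4973 -0.0665] size [0.0497 0.0508] ang 6.1 z [0.0183 0.02   0.0269] V 69.0 dark 0.13
wrist [215, 208, 56, 56, 2491] ctr [ 0.4896 -0.149 ] size [0.0506 0.0507] ang 81.7 z [0.0184 0.0197 0.0269] V 72.0 dark 0.01
```

View pics/w7.png

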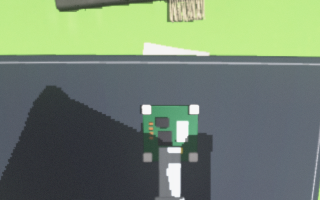

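Board flipped, chips up and flat: the crop shows chips and can at (170,125). Now the second board.

Call:
{"api": "step_arm", "payload": {
  "plan": [
    {"dx":0,"dy":0,"dz":-0.15,"rx":0,"ry":0,"rz":0,"claw":1},
    {"dx":-0.1,"dy":0,"dz":-0.15,"rx":0,"ry":0,"rz":0,"claw":1},
    {"dx":-0.3,"dy":-0.22,"dz":0,"rx":0,"ry":0,"rz":0,"claw":1},
    {"dx":-0.3,"dy":-0.22,"dz":0,"rx":0,"ry":0,"rz":0,"claw":1},
    {"dx":-0.3,"dy":-0.22,"dz":0,"rx":0,"ry":0,"rz":0,"claw":1},
    {"dx":-0.28,"dy":-0.228,"dz":0,"rx":0,"ry":0,"rz":0,"claw":1},
    {"dx":0,"dy":0,"dz":0,"rx":0,"ry":0,"rz":0.071,"claw":1},
    {"dx":0,"dy":0,"dz":0.3,"rx":0,"ry":0,"rz":0,"claw":1},
    {"dx":0,"dy":0,"dz":0.2,"rx":0,"ry":0,"rz":0,"claw":1},
    {"dx":0,"dy":0,"dz":0,"rx":0,"ry":0,"rz":0,"claw":1}
  ]
}}

```text
time_s: 21.25
ee_pos: [0.3914, -0.1345, 0.1174]
eef_rot: [-3.141, 0.004, -0.144]
force: [0.1, 0.2, -1.3]
grip_width: 0.0116
grip_force: 40.0
```

Call:
{"api": "step_arm", "payload": {
  "plan": [
    {"dx":0,"dy":0,"dz":0,"rx":0,"ry":0,"rz":0,"claw":1},
    {"dx":0,"dy":0,"dz":0,"rx":0,"ry":0,"rz":0,"claw":1}
  ]
}}

```text
time_s: 21.45
ee_pos: [0.3931, -0.1352, 0.1202]
eef_rot: [3.141, -0.002, -0.144]
force: [0.6, 0.8, -0.6]
grip_width: 0.0117
grip_force: 40.0
```

```bash
python3 -W ignore - <<'E'
from h import *
o=telemetry.get_obs(); print(o["time_s"],o["ee_pos"].round(4),o["eef_rot"].round(4))
c,X=boards("wrist")
x,y,z=np.moveaxis(X,-1,0); m=(z<.05)&(x>.425)&(x<.452)&(abs(y-o["ee_pos"][1]+.008)<.008); print("blade",m.sum(), np.median(X[m],0),X[m].max(0))
E
```

```text
21.45 [ 0.3931 -0.1352  0.1202] [ 3.1411e+00 -1.6000e-03 -1.4350e-01]
wrist [182, 64, 79, 76, 3809] ctr [ 0.497  -0.0665] size [0.0501 0.0507] ang 6.1 z [0.0183 0.0198 0.0269] V 130.0 dark 0.0
wrist [290, 64, 63, 65, 3886] ctr [ 0.49   -0.1492] size [0.0503 0.0502] ang 81.8 z [0.0183 0.0196 0.0268] V 178.0 dark 0.0
wrist [309, 148, 22, 49, 1051] ctr [ 0.4288 -0.1393] size [0.018  0.0414] ang 81.4 z [0.0281 0.0292 0.0307] V nan dark 0.0
blade 595 [ 0.43943136 -0.14291759  0.02907269] [ 0.45195922 -0.13531311  0.03154496]
```

Call:
{"api": "step_arm", "payload": {
  "plan": [
    {"dx":0,"dy":0,"dz":0.15,"rx":0,"ry":0,"rz":0,"claw":1},
    {"dx":0,"dy":0,"dz":0,"rx":0,"ry":0,"rz":0,"claw":1},
    {"dx":0,"dy":0,"dz":0,"rx":0,"ry":0,"rz":0,"claw":1}
  ]
}}

```text
time_s: 21.8
ee_pos: [0.3927, -0.135, 0.1047]
eef_rot: [3.142, -0.0, -0.143]
force: [-0.1, 0.1, -1.5]
grip_width: 0.0118
grip_force: 40.0
```

Call:
{"api": "step_arm", "payload": {
  "plan": [
    {"dx":0.05,"dy":0,"dz":0,"rx":0,"ry":0,"rz":0,"claw":1},
    {"dx":0.06,"dy":0,"dz":0,"rx":0,"ry":0,"rz":0,"claw":1},
    {"dx":0.06,"dy":0,"dz":0,"rx":0,"ry":0,"rz":0,"claw":1},
    {"dx":0.06,"dy":0,"dz":0,"rx":0,"ry":0,"rz":0,"claw":1},
    {"dx":0.06,"dy":0,"dz":0,"rx":0,"ry":0,"rz":0,"claw":1},
    {"dx":0,"dy":0,"dz":0,"rx":0,"ry":0,"rz":0,"claw":1},
    {"dx":0,"dy":0,"dz":0,"rx":0,"ry":0,"rz":0,"claw":1}
  ]
}}

```text
time_s: 22.5
ee_pos: [0.4212, -0.1391, 0.104]
eef_rot: [-3.141, 0.0, -0.143]
force: [0.2, -0.6, -1.6]
grip_width: 0.0112
grip_force: 40.0
```

```bash
python3 -W ignore - <<'E'
from h import *
o=telemetry.get_obs(); print(o["time_s"],o["ee_pos"].round(4),o["force"].round(1))
c,X=boards("wrist")
x,y,z=np.moveaxis(X,-1,0); m=(z<.05)&(x>.44)&(x<.46)&(abs(y-o["ee_pos"][1]+.006)<.008); print("blade",m.sum(), np.median(X[m],0),X[m].max(0))
E
```

```text
22.5 [ 0.4212 -0.1391  0.104 ] [ 0.2 -0.6 -1.6]
wrist [378, 0, 73, 26, 1531] ctr [ 0.568  -0.2284] size [0.0504 0.0164] ang 86.7 z [0.0178 0.0197 0.027 ] V 148.0 dark 0.0
wrist [177, 98, 82, 79, 4054] ctr [ 0.4972 -0.0666] size [0.0504 0.0508] ang 6.1 z [0.0184 0.0199 0.0268] V 88.0 dark 0.11
wrist [289, 99, 65, 66, 4052] ctr [ 0.4898 -0.1491] size [0.0501 0.0496] ang 81.9 z [0.0184 0.0196 0.0269] V 172.0 dark 0.0
wrist [305, 194, 30, 39, 933] ctr [ 0.436 -0.14 ] size [0.02   0.0249] ang 81.7 z [0.0685 0.0699 0.0776] V 120.0 dark 0.0
blade 426 [ 0.45014424 -0.14497078  0.01274944] [ 0.45999302 -0.13710828  0.01499324]
```

Call:
{"api": "step_arm", "payload": {
  "plan": [
    {"dx":0,"dy":0,"dz":-0.042,"rx":0,"ry":0,"rz":0,"claw":1},
    {"dx":0.01,"dy":0,"dz":-0.036,"rx":0,"ry":0,"rz":0,"claw":1},
    {"dx":0.012,"dy":0,"dz":-0.035,"rx":0,"ry":0,"rz":0,"claw":1},
    {"dx":0.015,"dy":0,"dz":-0.034,"rx":0,"ry":0,"rz":0,"claw":1},
    {"dx":0.019,"dy":0,"dz":-0.032,"rx":0,"ry":0,"rz":0,"claw":1},
    {"dx":0.022,"dy":0,"dz":-0.03,"rx":0,"ry":0,"rz":0,"claw":1},
    {"dx":0.025,"dy":0,"dz":-0.028,"rx":0,"ry":0,"rz":0,"claw":1},
    {"dx":0.027,"dy":0,"dz":-0.025,"rx":0,"ry":0,"rz":0,"claw":1},
    {"dx":0.029,"dy":0,"dz":-0.022,"rx":0,"ry":0,"rz":0,"claw":1},
    {"dx":0.032,"dy":0,"dz":-0.019,"rx":0,"ry":0,"rz":0,"claw":1}
  ]
}}

```text
time_s: 23.55
ee_pos: [0.4404, -0.1419, 0.1346]
eef_rot: [-3.142, 0.0, -0.144]
force: [0.1, -0.4, -1.7]
grip_width: 0.0118
grip_force: 40.0
```

Call:
{"api": "step_arm", "payload": {
  "plan": [
    {"dx":0.033,"dy":0,"dz":-0.016,"rx":0,"ry":0,"rz":0,"claw":1},
    {"dx":0.035,"dy":0,"dz":-0.013,"rx":0,"ry":0,"rz":0,"claw":1},
    {"dx":0.036,"dy":0,"dz":-0.009,"rx":0,"ry":0,"rz":0,"claw":1},
    {"dx":0.037,"dy":0,"dz":-0.006,"rx":0,"ry":0,"rz":0,"claw":1},
    {"dx":0.037,"dy":0,"dz":-0.002,"rx":0,"ry":0,"rz":0,"claw":1},
    {"dx":0.037,"dy":0,"dz":0,"rx":0,"ry":0,"rz":0,"claw":1},
    {"dx":0.037,"dy":0,"dz":0,"rx":0,"ry":0,"rz":0,"claw":1},
    {"dx":0.035,"dy":0,"dz":0,"rx":0,"ry":0,"rz":0,"claw":1},
    {"dx":0.035,"dy":0,"dz":0,"rx":0,"ry":0,"rz":0,"claw":1},
    {"dx":0.035,"dy":0,"dz":0,"rx":0,"ry":0,"rz":0,"claw":1}
  ]
}}

```text
time_s: 24.55
ee_pos: [0.4758, -0.147, 0.139]
eef_rot: [-3.142, 0.0, -0.143]
force: [0.1, 0.9, -1.3]
grip_width: 0.0118
grip_force: 40.0
```

Call:
{"api": "step_arm", "payload": {
  "plan": [
    {"dx":0.035,"dy":0,"dz":0,"rx":0,"ry":0,"rz":0,"claw":1},
    {"dx":0.035,"dy":0,"dz":0,"rx":0,"ry":0,"rz":0,"claw":1},
    {"dx":0.035,"dy":0,"dz":0,"rx":0,"ry":0,"rz":0,"claw":1},
    {"dx":0.035,"dy":0,"dz":0,"rx":0,"ry":0,"rz":0,"claw":1},
    {"dx":0,"dy":0,"dz":0,"rx":0,"ry":0,"rz":0,"claw":1},
    {"dx":0,"dy":0,"dz":-0.15,"rx":0,"ry":0,"rz":0,"claw":1},
    {"dx":-0.2,"dy":0,"dz":-0.2,"rx":0,"ry":0,"rz":0,"claw":1},
    {"dx":-0.3,"dy":0,"dz":-0.2,"rx":0,"ry":0,"rz":0,"claw":1},
    {"dx":-0.3,"dy":0,"dz":-0.2,"rx":0,"ry":0,"rz":0,"claw":1},
    {"dx":0,"dy":0,"dz":0,"rx":0,"ry":0,"rz":0,"claw":1}
  ]
}}

```text
time_s: 25.55
ee_pos: [0.4089, -0.1375, 0.2165]
eef_rot: [3.14, -0.004, -0.144]
force: [0.5, -0.3, -1.5]
grip_width: 0.0117
grip_force: 40.0
```

Call:
{"api": "step_arm", "payload": {
  "plan": [
    {"dx":0,"dy":0,"dz":0,"rx":0,"ry":0,"rz":0,"claw":1},
    {"dx":0,"dy":0,"dz":0,"rx":0,"ry":0,"rz":0,"claw":1}
  ]
}}

```text
time_s: 25.75
ee_pos: [0.4105, -0.1376, 0.2135]
eef_rot: [-3.141, 0.001, -0.143]
force: [1.0, -0.0, -1.7]
grip_width: 0.0119
grip_force: 40.0
```

```bash
python3 -W ignore - <<'E'
from h import *
o=telemetry.get_obs(); print(o["time_s"],o["ee_pos"].round(4),o["eef_rot"].round(4),o["qpos"].round(2))
c,X=boards("wrist"); save("w8",c["img"])
x,y,z=np.moveaxis(X,-1,0); m=(z<.17)&(z>.1)&(x>o["ee_pos"][0]+.03); print("blade",m.sum(), np.median(X[m],0),X[m].min(0),X[m].max(0))
E
```

```text
25.75 [ 0.4105 -0.1376  0.2135] [-3.1414e+00  7.0000e-04 -1.4350e-01] [-0.41  0.04  1.84  0.    1.26  1.31]
wrist [356, 0, 52, 49, 2186] ctr [ 0.584 -0.229] size [0.0509 0.0479] ang 88.2 z [0.018  0.0198 0.0266] V 143.0 dark 0.0
wrist [532, 0, 8, 12, 59] ctr [ 0.578  -0.3966] size [0.0115 0.0062] ang 3.5 z [0.0147 0.0155 0.0172] V nan dark 0.0
wrist [297, 32, 48, 51, 2283] ctr [ 0.5564 -0.1585] size [0.05   0.0495] ang 81.8 z [0.0181 0.0197 0.0268] V 149.0 dark 0.0
wrist [220, 98, 57, 55, 1993] ctr [ 0.497  -0.0666] size [0.0503 0.0504] ang 6.0 z [0.0183 0.02   0.0269] V 112.0 dark 0.08
blade 693 [ 0.45387926 -0.14238513  0.12233438] [ 0.44051039 -0.15309708  0.12008368] [ 0.46768368 -0.13178281  0.12439168]
```

View pics/w8.png

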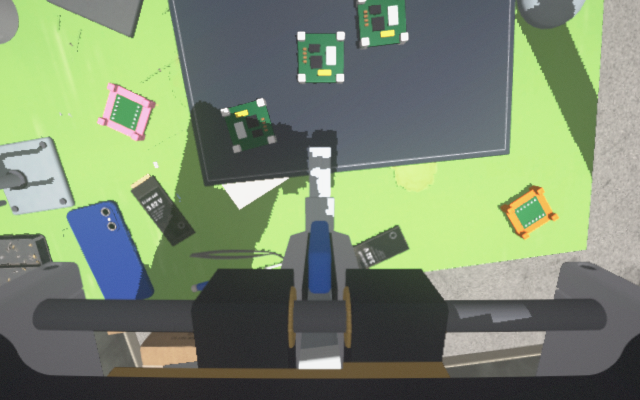

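All three boards show their chips, at (320,58), (383,20) and (248,125), and all lie flat on the plate. Hang the lifter back.

Call:
{"api": "step_arm", "payload": {
  "plan": [
    {"dx":0,"dy":0,"dz":0,"rx":0,"ry":0,"rz":-0.09,"claw":1},
    {"dx":0.11,"dy":-0.35,"dz":0,"rx":0,"ry":0,"rz":0,"claw":1},
    {"dx":0.11,"dy":-0.35,"dz":0,"rx":0,"ry":0,"rz":0,"claw":1},
    {"dx":0.12,"dy":-0.35,"dz":0,"rx":0,"ry":0,"rz":0,"claw":1},
    {"dx":0.12,"dy":-0.35,"dz":0.1,"rx":0,"ry":0,"rz":0,"claw":1},
    {"dx":0.11,"dy":-0.35,"dz":0.2,"rx":0,"ry":0,"rz":0,"claw":1},
    {"dx":0.11,"dy":-0.33,"dz":0.25,"rx":0,"ry":0,"rz":0,"claw":1},
    {"dx":0,"dy":0,"dz":0,"rx":0,"ry":0,"rz":0,"claw":1},
    {"dx":0,"dy":0,"dz":0,"rx":0,"ry":0,"rz":0,"claw":1},
    {"dx":0,"dy":0,"dz":0,"rx":0,"ry":0,"rz":0,"claw":1}
  ]
}}

```text
time_s: 26.8
ee_pos: [0.4789, 0.0698, 0.1592]
eef_rot: [3.141, -0.0, -0.003]
force: [-0.4, -0.1, -0.0]
grip_width: 0.0116
grip_force: 40.0
```

```bash
python3 -W ignore - <<'E'
from h import *
o,d=delta([.4784,.2090,.157]); print(o["ee_pos"].round(4),o["eef_rot"].round(4),d)
E
```

```text
[0.4789 0.0698 0.1592] [ 3.1415e+00 -1.0000e-04 -2.5000e-03] [-0.008 -1.392  0.022]
```

Call:
{"api": "step_arm", "payload": {
  "plan": [
    {"dx":0,"dy":-0.2,"dz":0.03,"rx":0,"ry":0,"rz":0,"claw":1},
    {"dx":0,"dy":-0.25,"dz":0,"rx":0,"ry":0,"rz":0,"claw":1},
    {"dx":0,"dy":-0.25,"dz":0,"rx":0,"ry":0,"rz":0,"claw":1},
    {"dx":0,"dy":-0.25,"dz":0,"rx":0,"ry":0,"rz":0,"claw":1},
    {"dx":0,"dy":-0.22,"dz":0,"rx":0,"ry":0,"rz":0,"claw":1},
    {"dx":0,"dy":-0.22,"dz":0,"rx":0,"ry":0,"rz":0,"claw":1},
    {"dx":0,"dy":0,"dz":0,"rx":0,"ry":0,"rz":0,"claw":1},
    {"dx":0,"dy":0,"dz":0.12,"rx":0,"ry":0,"rz":0,"claw":1},
    {"dx":0,"dy":0,"dz":0.1,"rx":0,"ry":0,"rz":0,"claw":1},
    {"dx":0,"dy":0,"dz":0,"rx":0,"ry":0,"rz":0,"claw":1}
  ]
}}

```text
time_s: 27.8
ee_pos: [0.4783, 0.2081, 0.1322]
eef_rot: [3.141, 0.003, -0.003]
force: [0.2, 1.1, -1.2]
grip_width: 0.0116
grip_force: 40.0
```

Call:
{"api": "step_arm", "payload": {
  "plan": [
    {"dx":0,"dy":0,"dz":0.05,"rx":0,"ry":0,"rz":0,"claw":1},
    {"dx":0,"dy":0,"dz":0.02,"rx":0,"ry":0,"rz":0,"claw":1},
    {"dx":0,"dy":0,"dz":0,"rx":0,"ry":0,"rz":0,"claw":1},
    {"dx":0,"dy":0,"dz":0,"rx":0,"ry":0,"rz":0,"claw":1}
  ]
}}

```text
time_s: 28.2
ee_pos: [0.479, 0.2093, 0.1272]
eef_rot: [-3.142, -0.0, -0.002]
force: [0.5, -0.2, -1.3]
grip_width: 0.0119
grip_force: 40.0
```

Call:
{"api": "step_arm", "payload": {
  "plan": [
    {"dx":0,"dy":0,"dz":0.015,"rx":0,"ry":0,"rz":0,"claw":1},
    {"dx":0,"dy":0,"dz":0,"rx":0,"ry":0,"rz":0,"claw":1},
    {"dx":0,"dy":0,"dz":0,"rx":0,"ry":0,"rz":0,"claw":1}
  ]
}}

```text
time_s: 28.5
ee_pos: [0.4789, 0.2094, 0.1256]
eef_rot: [3.142, -0.0, -0.002]
force: [-0.5, -0.4, -1.5]
grip_width: 0.0116
grip_force: 40.0
```

Call:
{"api": "step_arm", "payload": {
  "plan": [
    {"dx":0,"dy":0,"dz":0,"rx":0,"ry":0,"rz":0,"claw":0.6},
    {"dx":0,"dy":0,"dz":0,"rx":0,"ry":0,"rz":0,"claw":0.6},
    {"dx":0,"dy":0,"dz":0,"rx":0,"ry":0,"rz":0,"claw":0.6},
    {"dx":0,"dy":0,"dz":0,"rx":0,"ry":0,"rz":0,"claw":0.6},
    {"dx":0,"dy":0,"dz":-0.1,"rx":0,"ry":0,"rz":0,"claw":0.6},
    {"dx":0,"dy":0,"dz":-0.2,"rx":0,"ry":0,"rz":0,"claw":0.6},
    {"dx":0,"dy":0,"dz":-0.4,"rx":0,"ry":0,"rz":0,"claw":0},
    {"dx":0,"dy":0,"dz":-0.4,"rx":0,"ry":0,"rz":0,"claw":0},
    {"dx":0,"dy":0,"dz":0,"rx":0,"ry":0,"rz":0,"claw":0},
    {"dx":0,"dy":0,"dz":0,"rx":0,"ry":0,"rz":0,"claw":0}
  ]
}}

```text
time_s: 29.5
ee_pos: [0.479, 0.2094, 0.2365]
eef_rot: [-3.141, -0.002, -0.002]
force: [-0.9, -0.2, -0.2]
grip_width: 0.066
grip_force: 0.0
```

```bash
python3 -W ignore - <<'E'
from h import *
o=telemetry.get_obs(); print(o["time_s"],o["ee_pos"].round(4),o["eef_rot"].round(4),o["qpos"].round(2))
c=viewer.camera("wrist"); X=world(c,o); im=c["img"]; save("w9",im[60:300,160:480])
hsv=cv2.cvtColor(im,cv2.COLOR_RGB2HSV); x,y,z=np.moveaxis(X,-1,0)
st=(x>.38)&(x<.58)&(y>.1)&(y<.3)
f=lambda m: print(m.sum(),X[m].mean(0).round(4),X[m].min(0).round(4),X[m].max(0).round(4),cv2.minAreaRect(X[m][:,:2].astype(np.float32)))
f(st&(hsv[...,0]>100)&(hsv[...,0]<130)&(hsv[...,1]>120)&(z>.13)&(z<.16))
f(st&(z>.085)&(z<.094)&(hsv[...,1]<90))
# target for the knob in world, new yaw
E
```

```text
29.5 [0.479  0.2094 0.2365] [-3.141e+00 -1.700e-03 -2.100e-03] [ 0.34  0.23  1.58 -0.    1.33  1.91]
325 [0.4805 0.2107 0.1459] [0.4678 0.2057 0.1304] [0.4904 0.2155 0.1494] ((0.47909826040267944, 0.21058082580566406), (0.022551706060767174, 0.009810328483581543), 0.34696781635284424)
1140 [0.4828 0.2184 0.0888] [0.4506 0.1822 0.085 ] [0.506  0.2486 0.094 ] ((0.4783453345298767, 0.21541282534599304), (0.0664265975356102, 0.05526253581047058), 89.70153045654297)
```

View pics/w9.png

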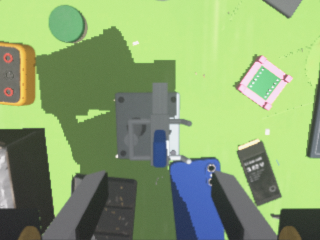

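The crop shows the lifter hanging on the prongs (blue handle at (160,148)), in its original pose. Swing the bar back next.

Call:
{"api": "step_arm", "payload": {
  "plan": [
    {"dx":0,"dy":0,"dz":-0.3,"rx":0,"ry":0,"rz":0,"claw":0},
    {"dx":0,"dy":0.1,"dz":-0.3,"rx":0,"ry":0,"rz":0,"claw":0},
    {"dx":0,"dy":0.3,"dz":-0.3,"rx":0,"ry":0,"rz":0,"claw":0},
    {"dx":0.01,"dy":0.38,"dz":0,"rx":0,"ry":0,"rz":0,"claw":0},
    {"dx":0.01,"dy":0.38,"dz":0,"rx":0,"ry":0,"rz":0,"claw":0},
    {"dx":0.01,"dy":0.38,"dz":0,"rx":0,"ry":0,"rz":0,"claw":0},
    {"dx":0.01,"dy":0.38,"dz":0,"rx":0,"ry":0,"rz":0,"claw":0},
    {"dx":0.01,"dy":0.38,"dz":0,"rx":0,"ry":0,"rz":0,"claw":0},
    {"dx":0.01,"dy":0.38,"dz":0,"rx":0,"ry":0,"rz":0,"claw":0},
    {"dx":0.01,"dy":0.38,"dz":0,"rx":0,"ry":0,"rz":0,"claw":0}
  ]
}}

```text
time_s: 30.55
ee_pos: [0.4848, -0.0982, 0.3244]
eef_rot: [-3.141, 0.002, -0.002]
force: [0.1, 0.5, -0.6]
grip_width: 0.0942
grip_force: 0.0
```

Call:
{"api": "step_arm", "payload": {
  "plan": [
    {"dx":0.01,"dy":0.38,"dz":0,"rx":0,"ry":0,"rz":0,"claw":0},
    {"dx":0.01,"dy":0.38,"dz":0,"rx":0,"ry":0,"rz":0,"claw":0},
    {"dx":0.01,"dy":0.38,"dz":0,"rx":0,"ry":0,"rz":0,"claw":0},
    {"dx":0.01,"dy":0.38,"dz":0,"rx":0,"ry":0,"rz":0,"claw":0},
    {"dx":0.01,"dy":0.38,"dz":0,"rx":0,"ry":0,"rz":0,"claw":0},
    {"dx":0.01,"dy":0.38,"dz":0,"rx":0,"ry":0,"rz":0,"claw":0},
    {"dx":0.01,"dy":0.38,"dz":0,"rx":0,"ry":0,"rz":0,"claw":0},
    {"dx":0.01,"dy":0.38,"dz":0,"rx":0,"ry":0,"rz":0,"claw":0},
    {"dx":0,"dy":0.2,"dz":0,"rx":0,"ry":0,"rz":0,"claw":0},
    {"dx":0,"dy":0,"dz":0,"rx":0,"ry":0,"rz":0,"claw":0}
  ]
}}

```text
time_s: 31.55
ee_pos: [0.4918, -0.4228, 0.3229]
eef_rot: [-3.139, 0.003, -0.005]
force: [0.1, -0.2, -0.2]
grip_width: 0.0941
grip_force: 0.0
```

Call:
{"api": "step_arm", "payload": {
  "plan": [
    {"dx":0,"dy":0,"dz":0,"rx":0,"ry":0,"rz":0,"claw":0},
    {"dx":0,"dy":0,"dz":0,"rx":0,"ry":0,"rz":0,"claw":0}
  ]
}}

```text
time_s: 31.75
ee_pos: [0.4928, -0.4197, 0.3253]
eef_rot: [-3.141, 0.0, -0.001]
force: [-0.2, -0.1, -0.6]
grip_width: 0.094
grip_force: 0.0
```

```bash
python3 -W ignore - <<'E'
from h import *
o,d=delta([.4975,-.473,.225]); print(o["time_s"],o["ee_pos"].round(4),o["eef_rot"].round(4),o["qpos"].round(2),d)
c,X=boards("wrist"); im=c["img"].astype(int)
m=(X[...,2]>.229)&(X[...,2]<.25)&(im.sum(-1)<250); print(m.sum(),X[m].mean(0),X[m].min(0),X[m].max(0))
m=(X[...,2]>.208)&(X[...,2]<.25)&(im.sum(-1)<250); print(m.sum(),X[m].mean(0),X[m].min(0),X[m].max(0))
b=(X[...,2]>.186)&(X[...,2]<.203)&(im.sum(-1)>300); r=cv2.minAreaRect(X[b][:,:2].astype(np.float32)); print(r)
E
```

```text
31.75 [ 0.4928 -0.4197  0.3253] [-3.1411e+00  4.0000e-04 -1.3000e-03] [-0.76  0.48  1.04  0.    1.62  0.81] [0.048 0.533 1.003]
wrist [301, 97, 7, 26, 127] ctr [ 0.5934 -0.3953] size [0.0092 0.0363] ang 89.3 z [0.0147 0.016  0.0178] V nan dark 0.0
wrist [175, 98, 38, 35, 1168] ctr [ 0.5859 -0.2294] size [0.0503 0.0496] ang 89.6 z [0.0181 0.0199 0.0269] V 99.0 dark 0.01
wrist [132, 117, 37, 37, 1128] ctr [ 0.557  -0.1591] size [0.0513 0.0502] ang 82.2 z [0.0179 0.02   0.027 ] V 117.0 dark 0.0
wrist [77, 157, 43, 35, 1044] ctr [ 0.4973 -0.0666] size [0.0505 0.0522] ang 6.5 z [0.0181 0.0201 0.0271] V 118.0 dark 0.0
79 [ 0.49939678 -0.4651271   0.23259857] [ 0.49125985 -0.47568881  0.22901533] [ 0.50645746 -0.46154033  0.23562227]
202 [ 0.50152673 -0.4661623   0.22410035] [ 0.49125985 -0.47626559  0.20824674] [ 0.50671922 -0.46152823  0.23562227]
((0.44941645860671997, -0.4957439601421356), (0.3555598855018616, 0.04430593550205231), 26.69532012939453)
```

Call:
{"api": "step_arm", "payload": {
  "plan": [
    {"dx":0.03,"dy":0.26,"dz":0,"rx":0,"ry":0,"rz":0,"claw":0},
    {"dx":0,"dy":0.27,"dz":0.2,"rx":0,"ry":0,"rz":0,"claw":0},
    {"dx":0,"dy":0,"dz":0.3,"rx":0,"ry":0,"rz":0,"claw":0},
    {"dx":0,"dy":0,"dz":0.3,"rx":0,"ry":0,"rz":0,"claw":0.2},
    {"dx":0,"dy":0,"dz":0.18,"rx":0,"ry":0,"rz":0,"claw":0.5},
    {"dx":0,"dy":0,"dz":0,"rx":0,"ry":0,"rz":0,"claw":1},
    {"dx":0,"dy":0,"dz":0,"rx":0,"ry":0,"rz":0,"claw":1},
    {"dx":0,"dy":0,"dz":0,"rx":0,"ry":0,"rz":0,"claw":1},
    {"dx":0,"dy":0,"dz":0,"rx":0,"ry":0,"rz":0,"claw":1},
    {"dx":0,"dy":0,"dz":0,"rx":0,"ry":0,"rz":0,"claw":1}
  ],
  "grip_force": 8
}}

```text
time_s: 32.8
ee_pos: [0.4956, -0.4738, 0.2284]
eef_rot: [3.141, -0.001, -0.002]
force: [0.3, -1.4, 0.6]
grip_width: 0.0415
grip_force: 0.0
```

Call:
{"api": "step_arm", "payload": {
  "plan": [
    {"dx":0,"dy":0,"dz":0,"rx":0,"ry":0,"rz":0,"claw":1},
    {"dx":0,"dy":0,"dz":0,"rx":0,"ry":0,"rz":0,"claw":1},
    {"dx":0,"dy":0,"dz":0,"rx":0,"ry":0,"rz":0,"claw":1},
    {"dx":0,"dy":0,"dz":0,"rx":0,"ry":0,"rz":0,"claw":1},
    {"dx":0,"dy":0,"dz":0,"rx":0,"ry":0,"rz":0,"claw":1}
  ]
}}

```text
time_s: 33.3
ee_pos: [0.4955, -0.4737, 0.2276]
eef_rot: [-3.142, -0.0, -0.002]
force: [0.7, 0.9, 1.1]
grip_width: 0.022
grip_force: 8.0
```

Run:
```python
from h import *
o=telemetry.get_obs(); print(o["ee_pos"].round(4),o["eef_rot"].round(4),o["grip_width"],o["force"])
S=np.array([.594,-.4235]); p=o["ee_pos"][:2]; a=np.arctan2(*(p-S)[::-1]); a=a+2*np.pi if a<0 else a; print(a,np.hypot(*(p-S)))
T=np.linspace(a,1.52,18); P=np.array([p]+[S+.11*np.array([np.cos(t),np.sin(t)]) for t in T[1:]]); C=np.zeros(2)
for q in P[1:]:
    w=(q-p)*10*[1,-1]; r=np.round(w-C,2); C+=r; print(r.tolist())
```

```text
[ 0.4955 -0.4737  0.2276] [-3.1416e+00 -1.0000e-04 -2.1000e-03] 0.02201334391955687 [0.68484356 0.93034286 1.06804803]
3.6127486516691487 0.11053953827103143
[-0.05, -0.13]
[-0.04, -0.13]
[-0.02, -0.13]
[-0.0, -0.14]
[0.01, -0.13]
[0.02, -0.13]
[0.05, -0.13]
[0.06, -0.12]
[0.07, -0.12]
[0.09, -0.1]
[0.1, -0.09]
[0.11, -0.08]
[0.11, -0.07]
[0.13, -0.05]
[0.13, -0.03]
[0.14, -0.02]
[0.13, -0.0]
```

Call:
{"api": "step_arm", "payload": {
  "plan": [
    {"dx":-0.05,"dy":-0.13,"dz":0,"rx":0,"ry":0,"rz":0,"claw":1},
    {"dx":-0.04,"dy":-0.13,"dz":0,"rx":0,"ry":0,"rz":0,"claw":1},
    {"dx":-0.02,"dy":-0.13,"dz":0,"rx":0,"ry":0,"rz":0,"claw":1},
    {"dx":0,"dy":-0.14,"dz":0,"rx":0,"ry":0,"rz":0,"claw":1},
    {"dx":0.01,"dy":-0.13,"dz":0,"rx":0,"ry":0,"rz":0,"claw":1},
    {"dx":0.02,"dy":-0.13,"dz":0,"rx":0,"ry":0,"rz":0,"claw":1},
    {"dx":0.05,"dy":-0.13,"dz":0,"rx":0,"ry":0,"rz":0,"claw":1},
    {"dx":0.06,"dy":-0.12,"dz":0,"rx":0,"ry":0,"rz":0,"claw":1},
    {"dx":0.07,"dy":-0.12,"dz":0,"rx":0,"ry":0,"rz":0,"claw":1}
  ]
}}

```text
time_s: 34.2
ee_pos: [0.5063, -0.3567, 0.2275]
eef_rot: [3.142, 0.0, -0.002]
force: [0.8, -3.4, -2.4]
grip_width: 0.0221
grip_force: 8.0
```

Call:
{"api": "step_arm", "payload": {
  "plan": [
    {"dx":0.09,"dy":-0.1,"dz":0,"rx":0,"ry":0,"rz":0,"claw":1},
    {"dx":0.1,"dy":-0.09,"dz":0,"rx":0,"ry":0,"rz":0,"claw":1},
    {"dx":0.11,"dy":-0.08,"dz":0,"rx":0,"ry":0,"rz":0,"claw":1},
    {"dx":0.11,"dy":-0.07,"dz":0,"rx":0,"ry":0,"rz":0,"claw":1},
    {"dx":0.13,"dy":-0.05,"dz":0,"rx":0,"ry":0,"rz":0,"claw":1},
    {"dx":0.13,"dy":-0.03,"dz":0,"rx":0,"ry":0,"rz":0,"claw":1},
    {"dx":0.1,"dy":-0.02,"dz":0,"rx":0,"ry":0,"rz":0,"claw":1},
    {"dx":0,"dy":0,"dz":0,"rx":0,"ry":0,"rz":0,"claw":1},
    {"dx":0,"dy":0,"dz":0,"rx":0,"ry":0,"rz":0,"claw":1}
  ]
}}

```text
time_s: 35.1
ee_pos: [0.5839, -0.3141, 0.2276]
eef_rot: [3.14, -0.001, -0.002]
force: [1.5, -5.6, -2.4]
grip_width: 0.0218
grip_force: 8.0
```

Call:
{"api": "step_arm", "payload": {
  "plan": [
    {"dx":0.04,"dy":0,"dz":0,"rx":0,"ry":0,"rz":0,"claw":1},
    {"dx":0.04,"dy":0,"dz":0,"rx":0,"ry":0,"rz":0,"claw":1},
    {"dx":0.04,"dy":0,"dz":0,"rx":0,"ry":0,"rz":0,"claw":1},
    {"dx":0.03,"dy":0,"dz":0,"rx":0,"ry":0,"rz":0,"claw":1},
    {"dx":0.02,"dy":0,"dz":0,"rx":0,"ry":0,"rz":0,"claw":1},
    {"dx":0.02,"dy":0,"dz":0,"rx":0,"ry":0,"rz":0,"claw":1},
    {"dx":0,"dy":0,"dz":0,"rx":0,"ry":0,"rz":0,"claw":1},
    {"dx":0,"dy":0,"dz":0,"rx":0,"ry":0,"rz":0,"claw":1}
  ]
}}

```text
time_s: 35.9
ee_pos: [0.6012, -0.3143, 0.2275]
eef_rot: [3.142, 0.002, -0.003]
force: [-9.3, -4.0, 0.8]
grip_width: 0.0215
grip_force: 8.0
```

At the stop (9 N reaction). Release, retreat, and check.

Call:
{"api": "step_arm", "payload": {
  "plan": [
    {"dx":0,"dy":0,"dz":0,"rx":0,"ry":0,"rz":0,"claw":0.4},
    {"dx":0,"dy":0,"dz":0,"rx":0,"ry":0,"rz":0,"claw":0.4},
    {"dx":0,"dy":0,"dz":0,"rx":0,"ry":0,"rz":0,"claw":0.4},
    {"dx":0,"dy":0,"dz":0,"rx":0,"ry":0,"rz":0,"claw":0.4},
    {"dx":0,"dy":0,"dz":-0.2,"rx":0,"ry":0,"rz":0,"claw":0.4},
    {"dx":0,"dy":0,"dz":-0.4,"rx":0,"ry":0,"rz":0,"claw":0.4},
    {"dx":0,"dy":0,"dz":-0.4,"rx":0,"ry":0,"rz":0,"claw":0},
    {"dx":-0.3,"dy":0,"dz":0,"rx":0,"ry":0,"rz":0,"claw":0},
    {"dx":-0.4,"dy":0,"dz":0,"rx":0,"ry":0,"rz":0,"claw":0},
    {"dx":-0.4,"dy":0,"dz":0,"rx":0,"ry":0,"rz":0,"claw":0}
  ]
}}

```text
time_s: 36.9
ee_pos: [0.4907, -0.3133, 0.3273]
eef_rot: [-3.142, -0.0, -0.001]
force: [1.3, -0.7, 0.5]
grip_width: 0.0848
grip_force: 0.0
```

Call:
{"api": "step_arm", "payload": {
  "plan": [
    {"dx":-0.3,"dy":-0.3,"dz":0,"rx":0,"ry":0,"rz":0,"claw":0},
    {"dx":-0.3,"dy":-0.3,"dz":0,"rx":0,"ry":0,"rz":0,"claw":0},
    {"dx":0,"dy":-0.3,"dz":0,"rx":0,"ry":0,"rz":0,"claw":0},
    {"dx":0,"dy":0,"dz":0,"rx":0,"ry":0,"rz":0,"claw":0},
    {"dx":0,"dy":0,"dz":0,"rx":0,"ry":0,"rz":0,"claw":0},
    {"dx":0,"dy":0,"dz":0,"rx":0,"ry":0,"rz":0,"claw":0}
  ]
}}

```text
time_s: 37.5
ee_pos: [0.4323, -0.2241, 0.3274]
eef_rot: [-3.142, 0.0, -0.002]
force: [-0.1, 0.6, -0.3]
grip_width: 0.094
grip_force: 0.0
```

```bash
python3 -W ignore - <<'E'
from h import *
o=telemetry.get_obs(); print(o["time_s"],o["ee_pos"].round(4))
c,X=boards("wrist"); im=c["img"].astype(int); save("w10",c["img"])
b=(X[...,2]>.186)&(X[...,2]<.203)&(im.sum(-1)>400)&(X[...,0]>.5); print(b.sum(),cv2.minAreaRect(X[b][:,:2].astype(np.float32)))
for n in ["top","side"]:
    c=viewer.camera(n); X=world(c); im=c["img"].astype(int); save(n+"9",c["img"][100:300,150:470])
    b=(X[...,0]>.5)&(X[...,0]<.7)&(X[...,2]>.18)&(X[...,2]<.21)&(im.sum(-1)>400); print(n,b.sum(),cv2.minAreaRect(X[b][:,:2].astype(np.float32)))
E
```

```text
37.5 [ 0.4323 -0.2241  0.3274]
wrist [269, 52, 74, 45, 2544] ctr [ 0.5816 -0.2025] size [0.1047 0.0598] ang 87.5 z [0.0179 0.0198 0.0269] V 131.0 dark 0.0
wrist [432, 53, 9, 30, 158] ctr [ 0.5926 -0.3948] size [0.0398 0.0103] ang 0.1 z [0.0147 0.0157 0.0178] V nan dark 0.0
wrist [197, 116, 41, 37, 1137] ctr [ 0.497  -0.0661] size [0.0504 0.0517] ang 5.8 z [0.0181 0.02   0.0271] V 63.0 dark 0.19
10760 ((0.5961337685585022, -0.2466486245393753), (0.31995370984077454, 0.04099958389997482), 89.95621490478516)
top 1353 ((0.6056690216064453, -0.24849164485931396), (0.31929075717926025, 0.04548950865864754), 85.21627044677734)
side 577 ((0.6226227879524231, 0.23037216067314148), (0.13966280221939087, 1.2777677774429321), 2.1731932163238525)
```

View pics/w10.png

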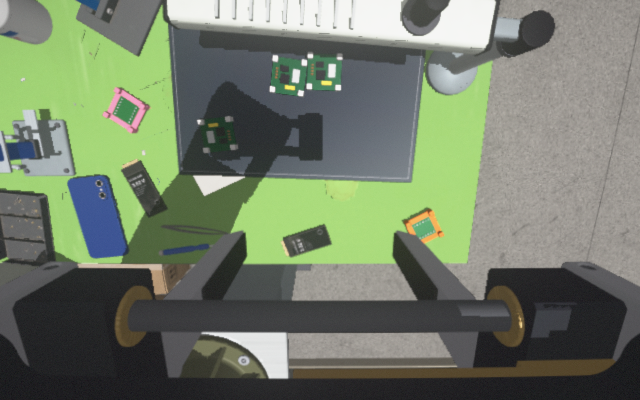

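View pics/side9.png

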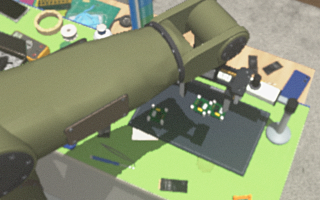

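```bash
python3 -W ignore - <<'E'
from h import *
def edge(X,im):
    im=im.astype(int); b=(X[...,0]>.5)&(X[...,0]<.66)&(X[...,2]>.186)&(X[...,2]<.205)&(im.sum(-1)>400); P=X[b]
    e=[]
    for y in np.arange(-.39,-.1,.015):
        q=P[abs(P[:,1]-y)<.0075]
        if len(q)>8: e.append((y,np.percentile(q[:,0],3)))
    e=np.array(e); k=np.polyfit(e[:,0],e[:,1],1); return k.round(4), len(e)
d=np.load("pics/top0.npz"); print("top before",edge(d["X"],d["img"]))
c=viewer.camera("top"); print("top now",edge(world(c),c["img"]))
o=telemetry.get_obs(); c=viewer.camera("wrist"); print("wrist now",edge(world(c,o),c["img"]))
E
```

```text
top before (array([0.0398, 0.5902]), 20)
top now (array([0.0346, 0.6019]), 17)
wrist now (array([0.0673, 0.6043]), 20)
```

Call:
{"api": "step_arm", "payload": {
  "plan": [
    {"dx":0,"dy":-0.35,"dz":0,"rx":0,"ry":0,"rz":0,"claw":0},
    {"dx":0,"dy":-0.35,"dz":0,"rx":0,"ry":0,"rz":0,"claw":0},
    {"dx":0,"dy":-0.35,"dz":0,"rx":0,"ry":0,"rz":0,"claw":0},
    {"dx":0,"dy":-0.35,"dz":0,"rx":0,"ry":0,"rz":0,"claw":0},
    {"dx":0,"dy":-0.35,"dz":0,"rx":0,"ry":0,"rz":0,"claw":0},
    {"dx":0,"dy":-0.35,"dz":0,"rx":0,"ry":0,"rz":0,"claw":0},
    {"dx":0,"dy":-0.35,"dz":0,"rx":0,"ry":0,"rz":0,"claw":0},
    {"dx":0,"dy":-0.35,"dz":0,"rx":0,"ry":0,"rz":0,"claw":0},
    {"dx":0,"dy":0,"dz":0,"rx":0,"ry":0,"rz":0,"claw":0},
    {"dx":0,"dy":0,"dz":0,"rx":0,"ry":0,"rz":0,"claw":0}
  ]
}}

```text
time_s: 38.75
ee_pos: [0.4327, 0.0565, 0.3274]
eef_rot: [3.141, 0.0, -0.001]
force: [0.3, -0.5, 0.7]
grip_width: 0.094
grip_force: 0.0
```

```bash
python3 -W ignore - <<'E'
from h import *
def edge(X,im):
    im=im.astype(int); b=(X[...,0]>.5)&(X[...,0]<.66)&(X[...,2]>.18)&(X[...,2]<.21)&(im.sum(-1)>400)&(X[...,1]<0); P=X[b]
    e=[]
    for y in np.arange(-.39,-.1,.015):
        q=P[abs(P[:,1]-y)<.0075]
        if len(q)>8: e.append((y,np.percentile(q[:,0],5),np.percentile(q[:,0],95)))
    e=np.array(e); return [np.polyfit(e[:,0]+.25,e[:,i],1).round(4) for i in (1,2)], cv2.minAreaRect(P[:,:2].astype(np.float32))
for n in ["top","side"]:
    d=np.load("pics/%s0.npz"%n); print(n,"before",edge(d["X"],d["img"]))
    c=viewer.camera(n); print(n,"now",edge(world(c),c["img"]))
boards("top"); boards("wrist")
E
```

```text
top before ([array([0.0399, 0.5807]), array([0.066 , 0.6183])], ((0.600517749786377, -0.24877339601516724), (0.3201106786727905, 0.04502374678850174), 87.11466979980469))
top now ([array([0.0738, 0.5861]), array([0.0958, 0.6233])], ((0.6058425307273865, -0.24803295731544495), (0.3185097277164459, 0.045003220438957214), 85.33702087402344))
side before ([array([0.0389, 0.5817]), array([0.0727, 0.6184])], ((0.6026026010513306, -0.2495519518852234), (0.3212963044643402, 0.04773270711302757), 87.289306640625))
side now ([array([0.0692, 0.5874]), array([0.1001, 0.6239])], ((0.6076778769493103, -0.24887603521347046), (0.3231833577156067, 0.047104716300964355), 85.27037811279297))
top [342, 168, 39, 22, 576] ctr [ 0.5777 -0.209 ] size [0.1134 0.0608] ang 89.5 z [0.0173 0.0211 0.0285] V 101.0 dark 0.1
top [305, 198, 19, 19, 300] ctr [ 0.4945 -0.0694] size [0.0501 0.0498] ang 6.2 z [0.0179 0.0213 0.0302] V 107.0 dark 0.07
wrist [457, 53, 79, 45, 2586] ctr [ 0.5815 -0.202 ] size [0.1054 0.0598] ang 89.6 z [0.0177 0.0198 0.0267] V 130.0 dark 0.0
wrist [616, 53, 10, 33, 149] ctr [ 0.5938 -0.3955] size [0.0086 0.0453] ang 89.1 z [0.0147 0.0157 0.0182] V nan dark 0.0
wrist [382, 116, 36, 37, 1097] ctr [ 0.4969 -0.0664] size [0.0503 0.0495] ang 6.3 z [0.018  0.0199 0.0269] V 170.0 dark 0.0
```

```bash
python3 -c "
from station import hand_in
print(hand_in())"
```

```text
the job is handed in; nothing more can be done
None
```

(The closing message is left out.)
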